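# Lay the ingot mould on its back against the stop and slacken its clamp

## Robot

A 6-joint arm with a two-finger parallel gripper is mounted at the origin on a cart in front of the work surface, level with it; the furniture and walls round the work are solid. World frame = base frame: x ahead of the robot, y to its left, z up, the work surface at z = 0. Lengths are in m, angles in degrees, forces in N, time in s.
With the tool pointing down it reaches from about 0.35 to 0.85 m from the base axis. Payload 8.1 kg.
Tool frame: the origin (TCP) lies at the very end of the fingers, on their centre line; the grasp point (between the pads) lies 19 mm behind it; z points along the fingers, y is the direction in which the jaws open and shut (so a half turn about z gives the same grasp; the last joint's range is limited). The gripper opens to 93 mm and grips with 3 to 60 N. Pads are 15 mm wide; open, the fingers measure 128 mm over their backs; the gripper's body (75 mm by 188 mm) begins 65 mm behind the grasp point.
Start: joints at [-69.752, 7.471, 85.268, -0, 87.261, -4.893], TCP at [0.255, -0.543, 0.219] pointing down, gripper open.
Joint ranges: [-169.43, 169.43], [-51.17, 129.36], [1.28, 143.12], [-76.62, 256.62], [0, 156.53], [-152.29, 152.29]. Speed limits (degrees/s): [136.94, 136.94, 159.86, 180, 180, 180].

## Interface

Orientations are given as a 3x3 rotation matrix whose columns are the frame's x, y, z axes.
In Python, from plant import r gives the robot as it stands.
- The arm moves only by the tool carry_out, never from a script. Its argument "plan" is a list that holds one entry, the list of rows, each a list of 6 numbers: the shift along the tool's x, y, z in cm, then the turn, a rotation vector about the tool's x, y, z in degrees. A call has 1 to 10 rows; each row is the pose to reach, as a shift and turn from the pose measured when the call began, along the tool's axes at that moment; what a row does not reach only later rows make up. A row lasts 1/10 s, in which the tool goes at most 50 mm and 8.59 degrees, less where a joint would pass 70% of its speed; a pose out of reach is approached as far as the arm can. A call with a gripper value outside its range is refused whole. "hand" is the finger opening in cm, from 0 to 9.3, set as the call begins (left out, the last holds). The fingers move at their own pace and stop on an object; "newtons" is the grip in N (left out, the last holds). Time passes only in rows, so rows that repeat a pose let the fingers close. It gives the time, the measured TCP pose, the force and the opening at its end, in the units of the state.
- r.state(): the state, without advancing time (a new reading comes with each control period).
- r.get_image(name): name is "scene" or "top"; returns a dict with "img" (480x640x3 uint8, red, green, blue), "camera_matrix" (3x3 intrinsics, pixels), "R" (3x3) and "t" (3): a world point X has camera coordinates R X + t. Camera axes: x right, y down, z forward; pixel columns grow to the right and rows downward; lengths in m; the calibration is good to about 2 mm. A picture is of the moment at which its call begins. There is no depth.
- r.sign_off(): hands the job in, once; it reports no verdict.
The state is a dict: "time": time; "joint_pos": joint angles; "qvel": joint speeds; "joint_efforts": joint torques, N m; "ee_pos": TCP position; "ee_rot": TCP orientation; "ft_force": force on the tool from outside, world axes, zero at the start; "ft_torque": the same for the moment, N m; "grip_width": finger opening in m.
Only numpy, scipy, OpenCV 4.12 (cv2) and the standard library are available. Lean on these libraries where they do the work, as an engineer would, in place of code of your own. Each camera call takes 0.05 s, during which the arm holds its last target.

## Task

The two-plate ingot mould stands upright in its pouring stand: without picking it up or lifting its foot off the rails, tip it over so that it comes down gently on its back on the stand's rails, clamp side up, and push it along the rails until its foot is fully home against the end stop. Then push the clamp's cross-bar round a quarter turn anticlockwise seen from above, until it lies straight across the mould. Leave the stand and all other things on the bench where they are.

Things in the scene. Friction and masses are not known exactly. Their poses are not given: they have to be found in the camera images.
- mould: Loose ingot mould of two dark metal plates, 0.65 to 0.95 kg, 56 (its x) x 36 (y) x 160 mm (z). Origin: middle of the foot's underside; z runs from foot to pour end (up at the start). +y points out of the clamp side, -y out of the plain flat back, which must end downwards. It starts upright, 2 to 8 mm from the end stop, clamp side towards it, its yaw that of the stand within 2 degrees.
- mould_pour_end (a point): Centre of the mould's pour end face (56 x 36 mm, with the round pouring hole), 160 mm from the foot.
- mould_tip_edge (a point): Middle of the foot's lower back edge (y = -18 mm, z = 0 of the mould), about which the mould tips, towards the stand's -y. It passes its balance point at about 13 degrees; from there it falls by itself, much too hard, unless fingers lie on the side that it falls to and let it down.
- clamp_bridge (a point): Middle of the steel bridge clamp on the mould's clamp side. The clamp spans the mould 47 to 73 mm from the foot: its two posts make the mould 71 mm wide there (from y = 2 to 29 mm only, so they pass over the cheeks), the bridge stands out to y = 29 mm of the mould and its boss to 33 mm. The back below it stays flat.
- pouring_stand: Fixed steel stand on a heat-proof board (206 x 205 x 13 mm, centred under it). Origin: centre of its underside, 13 mm over the bench; the end stop is at its +y end. Two cheeks guide the mould at x = -31.5 and +31.5 mm (62 mm apart), from y = 19 to 91 mm, top z = 64 mm. The base plate is 6 mm thick, 100 mm wide, from y = -92 to 98 mm.
- rail_front (a point): Middle of the front end of the two rails on which the mould stands and later lies: rails 12 mm wide at x = -21 and +21 mm of the stand, top z = 45 mm, from y = -57 to +85 mm. Before this point only base plate and board lie under the mould: its pour end overhangs the rails by 56 to 62 mm when it has just been tipped over, and by 18 mm when home.
- stop_face (a point): Point on the end stop's inner face (stand y = 85 mm), at mid width, 13 mm above the rails. The stop is an upright plate, 8 mm thick, 75 mm wide, top z = 74 mm of the stand.
- clamp_bar (a joint): Angle of the clamp's cross-bar about the mould's y axis, rad: 0 = along the mould's length, starts between -0.15 and 0.2; grows anticlockwise as seen from the clamp side (from above, once the mould lies); 1.57 = straight across. Stops at -0.3 and 1.75. Stiff by friction (0.07 N m), stays where it is left.
- clamp_pivot (a point): Middle of the cross-bar, on its turning axis: 60 mm from the foot, at y = 44 mm of the mould, that is 26 mm above the plate's face once it lies. The bar is 66 mm long over its ball ends (12 mm), 8.4 mm thick.
- clamp_bar_end (a point): Centre of the ball at that end of the cross-bar that points to the pour end at joint value 0, 27 mm from the pivot.
- charcoal_block: Bystander: brown block, 35 x 47 x 35 mm. Origin: centre of its underside.
- magnesia_block: Bystander: white block, 41 x 67 x 27 mm. Origin: centre of its underside.
- steel_punch: Bystander: steel punch lying, 17 x 60 x 18 mm. Origin: centre of its underside.
- flux_jar: Bystander: glass jar with a brush in it, 82 mm wide, 181 mm high over the brush. Origin: centre of its underside.

How it is judged (in metres and radians):
On the way, in this order (a step that is already met when the one before it is completed fails the run):
1. the mould lies on its back on the rails, its foot against the end stop (angle between mould's own z axis and vertical between 1.5 and 1.64 rad and angle between mould's own y axis and vertical below 0.1 rad and y of mould in the frame of pouring_stand above 0.079 m and z of mould in the frame of pouring_stand below 0.07 m and angle between the z axis of mould and the y axis of pouring_stand, either way round below 0.15 rad), for 0.2 s.
2. the cross-bar is turned across the mould (value of joint clamp_bar above 1.27 rad), for 0.2 s.
At the end, for the whole second after the job is handed in: The mould lies at rest flat on its back on the rails (within 4 degrees), in line with the stand, clamp up, its foot within 6 mm of the end stop; the cross-bar stands within about 17 degrees of straight across the mould (all of step 1 and value of joint clamp_bar above 1.27 rad and linear speed of mould below 0.02 m/s and angular speed of mould below 0.1 rad/s); the robot touches nothing.
It fails at once if the mould falls or slams down instead of being let down gently (more than 3 rad/s in the second half of its way down) (angle between mould's own z axis and vertical above 0.9 rad and angular speed of mould above 3 rad/s).
It fails at once if the mould is lifted: its tipping edge rises more than 15 mm over the rails (z of mould_tip_edge in the frame of pouring_stand above 0.06 m).
It fails at once if the mould is dragged or dropped off the stand (y of mould_tip_edge in the frame of pouring_stand below 0.015 m or z of mould_tip_edge in the frame of pouring_stand below 0.03 m).
It fails at once if another thing on the bench is knocked away or over (distance of any of charcoal_block, magnesia_block, steel_punch, flux_jar from where it was at the start of the episode above 0.02 m or angle between flux_jar's own z axis and vertical above 0.3 rad).
It also fails if it takes over 72 s, if anything falls off the work surface, if the arm or the gripper's body presses on something with over 40 N, if the wrist force passes 120 N, or if a joint passes its speed limit or range.

## Working session

There is one attempt and no reset: what is moved stays moved. The work goes in short steps, Python scripts to look and compute and a tool call to move; the robot and the scene stay as the last step left them, time stands still between calls to the robot, and variables do not carry over. Pictures are saved under pics/ and viewed, and the job is handed in when it is done.

Besides the shell and the picture viewer there is one more tool, called after "Call:" by a JSON object that holds its "name" and its "arguments". carry_out: Moves the arm, as the interface text tells. Its arguments: {"type":"object","properties":{"plan":{"type":"array","items":{"type":"array","items":{"type":"array","items":{"type":"number"}}}},"hand":{"type":"number"},"newtons":{"type":"number"}},"required":["plan"]}

```bash
ls; mkdir -p pics; python3 - <<'E'
from plant import r
import cv2,numpy as np
s=r.state();print(s)
for n in("scene","top"):
    d=r.get_image(n);cv2.imwrite(f"pics/{n}0.png",d["img"][:,:,::-1]);print(n,d["camera_matrix"],d["R"],d["t"])
    np.savez(f"cam_{n}.npz",**d)
E
```

```text
pics
{'time': 0.0, 'joint_pos': array([-6.97517312e+01,  7.51506127e+00,  8.53285743e+01,  1.47515881e-03,
        8.72601362e+01, -4.89336993e+00]), 'qvel': array([ 0.02108125, -0.03057896,  0.05733212, -0.05370945,  0.10014238,
        0.07678201]), 'joint_efforts': array([-4.28035506e-03, -5.59852803e+01, -4.91765499e+01,  7.62310275e-02,
        3.56743333e-02, -1.51462477e-04]), 'ee_pos': array([ 0.25474733, -0.54262012,  0.21759468]), 'ee_rot': array([[ 9.05260867e-01,  4.24855739e-01, -6.02693584e-04],
       [ 4.24856129e-01, -9.05259273e-01,  1.70813185e-03],
       [ 1.80115664e-04, -1.80236298e-03, -9.99998360e-01]]), 'ft_force': array([0.10019205, 0.40375645, 0.05799515]), 'ft_torque': array([0.03490854, 0.00982265, 0.01569602]), 'grip_width': 0.09295181040071133}
scene [[614.40754016   0.         316.25422419]
 [  0.         614.40754016 243.16575717]
 [  0.           0.           1.        ]] [[ 0.9460734   0.32392674 -0.00407384]
 [ 0.23540235 -0.69605613 -0.67830052]
 [-0.2225553   0.64076309 -0.7347733 ]] [-0.57572803  0.19034692  1.31917691]
top [[459.23361488   0.         314.41656629]
 [  0.         459.23361488 245.85158022]
 [  0.           0.           1.        ]] [[-0.02889114 -0.9995791   0.00262971]
 [-0.9783192   0.02773672 -0.20523697]
 [ 0.20507765 -0.00850223 -0.97870878]] [0.29346478 0.52966752 0.99397892]
```

View pics/scene0.png

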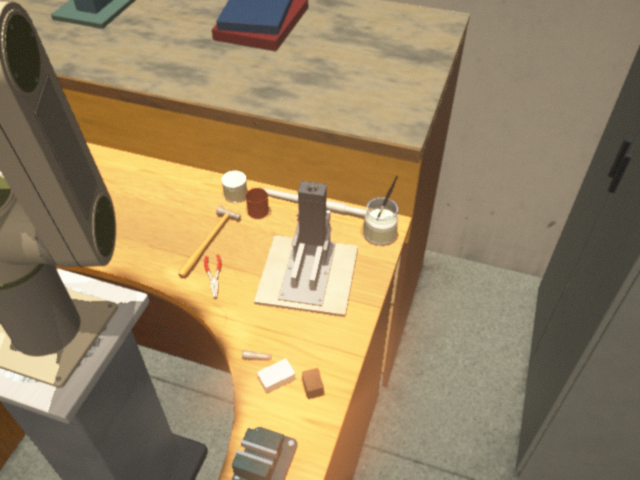

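View pics/top0.png

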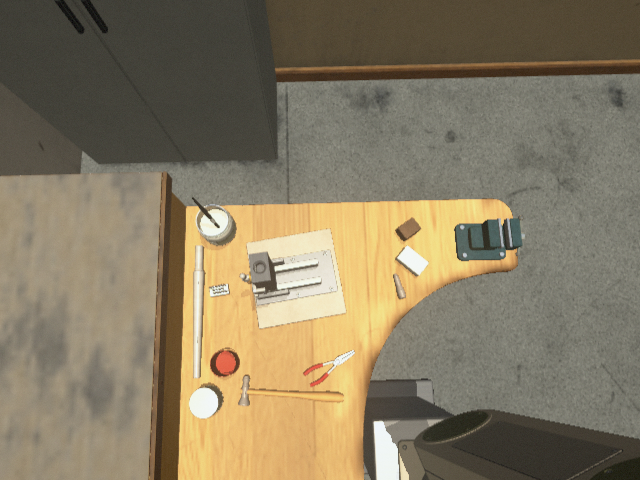

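```bash
cat > h.py <<'E'
import numpy as np,cv2
def load(n): return dict(np.load(f"cam_{n}.npz"))
def ray(c,u,v):
    K=c["camera_matrix"];R=c["R"];t=c["t"]
    d=R.T@np.linalg.inv(K)@np.array([u,v,1.]);return -R.T@t,d
def onz(c,u,v,z):
    o,d=ray(c,u,v);return o+d*(z-o[2])/d[2]
def proj(c,X):
    p=c["camera_matrix"]@(c["R"]@np.asarray(X,float)+c["t"]);return p[:2]/p[2]
E
python3 - <<'E'
from h import *
a=cv2.imread("pics/top0.png");cv2.imwrite("pics/top0c.png",cv2.resize(a[215:340,180:355],None,fx=4.5,fy=4.5,interpolation=cv2.INTER_CUBIC))
a=cv2.imread("pics/scene0.png");cv2.imwrite("pics/scene0c.png",cv2.resize(a[170:320,245:415],None,fx=4,fy=4,interpolation=cv2.INTER_CUBIC))
E
```

```text
(no output)
```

View pics/top0c.png

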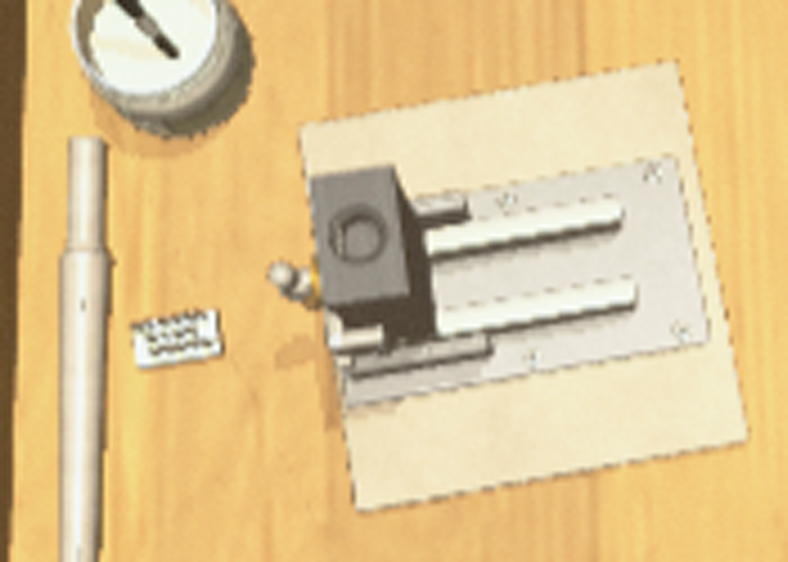

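View pics/scene0c.png

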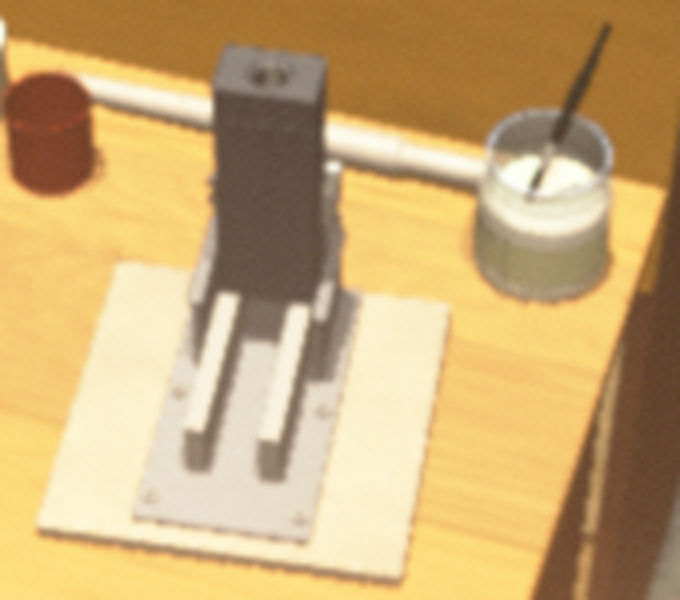

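```bash
python3 - <<'E'
from h import *
T=load("top");S=load("scene")
ft=lambda p:(p[0]/4.5+180-.4,p[1]/4.5+215-.4)
fs=lambda p:(p[0]/4+245-.4,p[1]/4+170-.4)
bt=np.array([onz(T,*ft(p),.013) for p in[(301,127),(678,60),(747,438),(357,511)]])
bs=np.array([onz(S,*fs(p),.013) for p in[(118,262),(450,300),(403,578),(38,530)]])
for b in(bt,bs):
    print(b[:,:2].round(4),b.mean(0))
    print([round(np.linalg.norm(b[i]-b[i-1]),4) for i in range(4)])
    print([np.degrees(np.arctan2(*(b[(i+1)%4]-b[i])[[1,0]])).round(2) for i in range(4)])
mt=np.array([onz(T,*ft(p),.218) for p in[(310,178),(394,165),(409,297),(328,309)]])
ms=np.array([onz(S,*fs(p),.218) for p in[(228,45),(327,56),(322,100),(215,88)]])
for b in(mt,ms):
    print(b[:,:2].round(4),b.mean(0))
    print([np.degrees(np.arctan2(*(b[(i+1)%4]-b[i])[[1,0]])).round(2) for i in range(4)])
# rails front end z=.058 ; rails tips top crop
for p in [(621,210),(635,293)]: print('railT',onz(T,*ft(p),.058))
for p in [(197,434),(270,442)]: print('railS',onz(S,*fs(p),.058))
for p in [(400,227),(390,260),(213,215)]:pass
for n,u,v,z in[("jar",215,224,.1)]: print(onz(T,u,v,z))
E
```

```text
[[0.5585 0.4391]
 [0.5893 0.2386]
 [0.3889 0.2104]
 [0.3578 0.4103]] [0.47360269 0.32461127 0.013     ]
[np.float64(0.2028), np.float64(0.2028), np.float64(0.2024), np.float64(0.2023)]
[np.float64(-81.26), np.float64(-172.0), np.float64(98.84), np.float64(8.15)]
[[0.3598 0.4106]
 [0.5595 0.4451]
 [0.5929 0.2404]
 [0.3929 0.207 ]] [0.47627298 0.32577798 0.013     ]
[np.float64(0.2063), np.float64(0.2027), np.float64(0.2074), np.float64(0.2028)]
[np.float64(9.79), np.float64(-80.73), np.float64(-170.5), np.float64(99.23)]
[[0.491  0.406 ]
 [0.4956 0.3703]
 [0.4389 0.3645]
 [0.4348 0.3985]] [0.46506543 0.38484213 0.218     ]
[np.float64(-82.63), np.float64(-174.1), np.float64(96.87), np.float64(7.68)]
[[0.4388 0.4016]
 [0.4918 0.4102]
 [0.5002 0.3766]
 [0.4438 0.3673]] [0.46864251 0.38889929 0.218     ]
[np.float64(9.2), np.float64(-76.08), np.float64(-170.71), np.float64(98.4)]
railT [0.50134626 0.27205384 0.058     ]
railT [0.45923003 0.26635587 0.058     ]
railS [0.46632032 0.2649816  0.058     ]
railS [0.50594349 0.27245151 0.058     ]
[0.58369231 0.49606627 0.1       ]
```

```bash
cat >> h.py <<'E'
from scipy.spatial.transform import Rotation as Ro
YAW=9.0; O=np.array([.475,.3252,.013])
RS=Ro.from_euler('z',YAW,degrees=True).as_matrix()
def st2w(p): return O+RS@np.asarray(p,float)
def w2st(p): return RS.T@(np.asarray(p,float)-O)
def Rt(tau):
    s,c=np.sin(np.radians(tau)),np.cos(np.radians(tau))
    return RS@np.array([[1,0,0],[0,-c,s],[0,-s,-c]],float).T.T if False else RS@np.column_stack([[1,0,0],[0,-c,-s],[0,s,-c]])
def rel(p,R,st):
    """row (cm,deg) from state st to stand-frame pos p (m, world z-.013) and orientation R"""
    R0=st["ee_rot"];d=R0.T@(st2w(p)-st["ee_pos"])*100
    return np.r_[d,Ro.from_matrix(R0.T@R).as_rotvec(degrees=True)].round(2)
def show(st):
    p=w2st(st["ee_pos"])*1000;R=RS.T@st["ee_rot"]
    tau=np.degrees(np.arctan2(R[1,2],-R[2,2]))
    print("t",round(float(st["time"]),2),"st mm",p.round(1),"tau",tau.round(2),"xax",R[:,0].round(3),"w",round(float(st["grip_width"])*1000,1),"F",(RS.T@st["ft_force"]).round(1),"q",np.round(st["joint_pos"],1))
E
python3 - <<'E'
from h import *
from plant import r
s=r.state();show(s)
print(rel(w2st([.30,-.45,.33]),Rt(0),s));print(rel(w2st([.45,-.1,.33]),Rt(0),s));print(rel([.0015,.062,.28],Rt(0),s))
E
```

```text
t 0.1 st mm [-353.3 -822.7  204.7] tau 0.09 xax [0.961 0.278 0.   ] w 92.9 F [-0.1  0.7 -0.5] q [-69.8   7.5  85.3   0.   87.3  -4.9]
[  8.04  -6.49 -11.22  -0.09   0.    16.14]
[ 36.48 -31.8  -11.17  -0.09   0.    16.14]
[ 58.68 -75.14  -7.4   -0.09   0.    16.14]
```

Call:
{"name": "carry_out", "arguments": {"plan": [[[2.5,-2,-4,0,0,3],[5,-4,-8,0,0,6],[8,-6.5,-11.2,0,0,9],[11.5,-9.5,-11.2,0,0,12],[15,-12.5,-11.2,0,0,16],[18.5,-15.8,-11.2,0,0,16],[22,-19,-11.2,0,0,16],[25.5,-22,-11.2,0,0,16],[29,-25,-11.2,0,0,16],[32.5,-28.5,-11.2,0,0,16]]], "hand": 7.0, "newtons": 20}}

```text
time: 1.1
ee_pos: [0.4282, -0.1451, 0.3298]
ee_rot: [[0.987, 0.158, -0.001], [0.158, -0.987, 0.002], [-0.001, -0.002, -1.0]]
ft_force: [0.8, -0.4, -0.0]
grip_width: 0.0697
```

```bash
python3 - <<'E'
from h import *
from plant import r
s=r.state();show(s)
print(rel([.0015,.062,.28],Rt(0),s))
E
```

```text
t 1.1 st mm [-119.8 -457.2  316.8] tau 0.1 xax [ 1.     0.002 -0.001] w 69.7 F [ 0.8 -0.6 -0. ] q [-2.530e+01 -1.670e+01  9.670e+01  1.000e-01  1.001e+02  5.560e+01]
[ 1.223e+01 -5.189e+01  3.770e+00 -1.000e-01  3.000e-02  1.100e-01]
```

Call:
{"name": "carry_out", "arguments": {"plan": [[[1.2,-4.5,0,0,0,0],[2.4,-9.5,0,0,0,0],[3.6,-14.5,0,0,0,0],[4.8,-19.5,0,0,0,0],[6,-24.5,0,0,0,0],[7.2,-29.5,0,0,0,0],[8.4,-34.5,0,0,0,0],[9.6,-39.5,0,0,0,0],[10.8,-44,1,0,0,0],[12.0,-48,1,0,0,0]]]}}

```text
time: 2.1
ee_pos: [0.4699, 0.3499, 0.3192]
ee_rot: [[0.987, 0.159, -0.002], [0.159, -0.987, 0.001], [-0.002, -0.001, -1.0]]
ft_force: [0.6, -1.0, 0.1]
grip_width: 0.07
```

```bash
python3 - <<'E'
from h import *
from plant import r
s=r.state();show(s)
print(rel([.0015,.062,.28],Rt(0),s))
d=r.get_image("scene")
cv2.imwrite("pics/s1.png",cv2.resize(d["img"][100:340,180:440,::-1],None,fx=2.5,fy=2.5))
d=r.get_image("top")
cv2.imwrite("pics/t1.png",cv2.resize(d["img"][180:360,180:400,::-1],None,fx=3,fy=3))
E
```

```text
t 2.1 st mm [ -1.2  25.2 306.2] tau 0.06 xax [ 1.     0.002 -0.002] w 70.0 F [ 0.4 -1.   0.1] q [3.160e+01 4.300e+00 7.830e+01 1.000e-01 9.750e+01 1.125e+02]
[ 0.28 -3.68  2.62 -0.06  0.12  0.14]
```

View pics/s1.png

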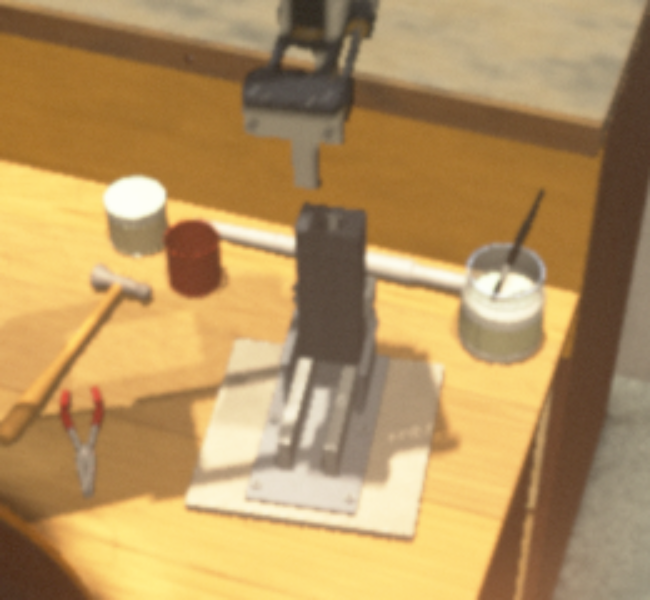

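View pics/t1.png

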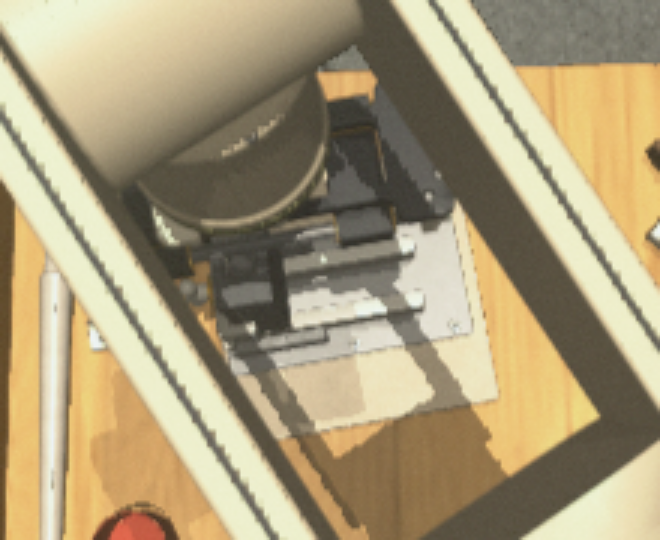

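Call:
{"name": "carry_out", "arguments": {"plan": [[[0.1,-2,1,0,0,0],[0.28,-3.7,2.6,0,0,0],[0.28,-3.7,4.5,0,0,0],[0.28,-3.7,6.5,0,0,0],[0.28,-3.7,8,0,0,0],[0.28,-3.7,9,0,0,0],[0.28,-3.7,9.4,0,0,0],[0.28,-3.7,9.4,0,0,0]]]}}

```text
time: 3.0
ee_pos: [0.4653, 0.3892, 0.2226]
ee_rot: [[0.987, 0.163, -0.006], [0.163, -0.987, 0.0], [-0.006, -0.001, -1.0]]
ft_force: [-0.9, 0.2, 0.7]
grip_width: 0.0702
```

```bash
python3 - <<'E'
from h import *
from plant import r
s=r.state();show(s)
print(rel([.0015,.062,.18],Rt(0),s))
d=r.get_image("scene")
cv2.imwrite("pics/s2.png",cv2.resize(d["img"][130:250,260:400,::-1],None,fx=5,fy=5,interpolation=cv2.INTER_CUBIC))
E
```

```text
t 3.0 st mm [  0.4  64.7 209.6] tau 0.06 xax [ 1.     0.006 -0.006] w 70.2 F [-0.8  0.4  0.7] q [ 34.9   8.7  83.5   0.2  88.1 115.6]
[ 0.13  0.28  2.96 -0.06  0.36  0.37]
```

View pics/s2.png

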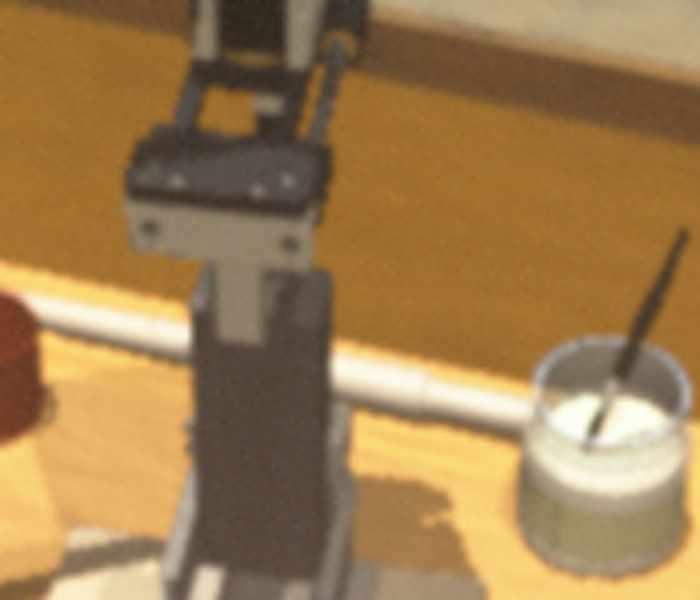

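Call:
{"name": "carry_out", "arguments": {"plan": [[[0.1,0.3,1,0,0.3,0.3],[0.1,0.3,2,0,0.3,0.3],[0.1,0.3,3,0,0.3,0.3],[0.1,0.3,3,0,0.3,0.3],[0.1,0.3,3,0,0.3,0.3]]]}}

```text
time: 3.55
ee_pos: [0.4665, 0.3865, 0.1928]
ee_rot: [[0.987, 0.158, -0.001], [0.158, -0.987, 0.001], [-0.001, -0.001, -1.0]]
ft_force: [0.4, -0.3, 0.1]
grip_width: 0.0699
```

Call:
{"name": "carry_out", "arguments": {"plan": [[[0,0,0,0,0,0],[0,0,0,0,0,0],[0,0,0,0,0,0],[0,0,0,0,0,0]]], "hand": 4.5, "newtons": 5}}

```text
time: 3.95
ee_pos: [0.4666, 0.3866, 0.1931]
ee_rot: [[0.987, 0.158, -0.001], [0.158, -0.987, 0.001], [-0.001, -0.001, -1.0]]
ft_force: [0.4, 0.0, 0.4]
grip_width: 0.0461
```

```bash
python3 - <<'E'
from h import *
from plant import r
s=r.state();show(s)
d=r.get_image("scene")
cv2.imwrite("pics/s3.png",cv2.resize(d["img"][130:250,260:400,::-1],None,fx=5,fy=5,interpolation=cv2.INTER_CUBIC))
# rotation about pivot
P=np.array([0,.044,.045])
p0=w2st(s["ee_pos"])
for th in range(4,46,4):
    a=np.radians(th);d=p0-P
    # falls toward -y: rotate about +X by +th
    R=Ro.from_euler('x',th,degrees=True).as_matrix()
    print(th,rel(P+R@d,Rt(th),s))
E
```

```text
t 3.95 st mm [  1.3  61.9 180.1] tau 0.07 xax [ 1.     0.001 -0.001] w 46.1 F [ 0.4 -0.   0.4] q [3.470e+01 9.100e+00 8.620e+01 1.000e-01 8.470e+01 1.157e+02]
4 [-0.    0.95 -0.09  3.93  0.04  0.08]
8 [-0.    1.9  -0.12  7.93  0.05  0.07]
12 [-0.    2.85 -0.08 11.93  0.05  0.07]
16 [-1.000e-02  3.790e+00  2.000e-02  1.593e+01  5.000e-02  7.000e-02]
20 [-1.000e-02  4.730e+00  2.000e-01  1.993e+01  5.000e-02  7.000e-02]
24 [-1.000e-02  5.650e+00  4.300e-01  2.393e+01  6.000e-02  7.000e-02]
28 [-1.000e-02  6.550e+00  7.300e-01  2.793e+01  6.000e-02  7.000e-02]
32 [-1.000e-02  7.430e+00  1.090e+00  3.193e+01  6.000e-02  6.000e-02]
36 [-1.000e-02  8.280e+00  1.510e+00  3.593e+01  6.000e-02  6.000e-02]
40 [-1.000e-02  9.100e+00  2.000e+00  3.993e+01  7.000e-02  6.000e-02]
44 [-1.000e-02  9.890e+00  2.530e+00  4.393e+01  7.000e-02  6.000e-02]
```

View pics/s3.png

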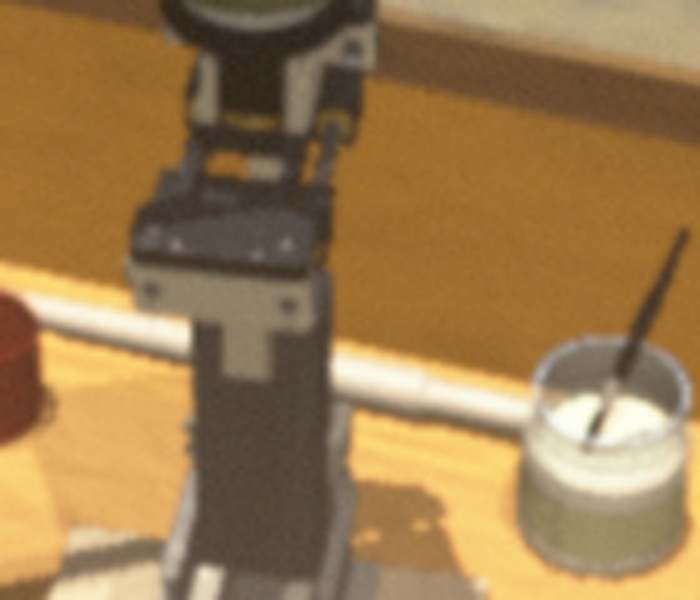

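Call:
{"name": "carry_out", "arguments": {"plan": [[[0,0.48,-0.05,2,0,0],[0,0.95,-0.09,4,0,0],[0,1.43,-0.11,6,0,0],[0,1.9,-0.12,8,0,0],[0,2.38,-0.1,10,0,0],[0,2.85,-0.08,12,0,0],[0,3.32,-0.03,14,0,0],[0,3.8,0.02,16,0,0],[0,4.26,0.1,18,0,0],[0,4.73,0.2,20,0,0]]]}}

```text
time: 5.0
ee_pos: [0.4743, 0.3397, 0.1913]
ee_rot: [[0.987, 0.148, -0.054], [0.158, -0.927, 0.34], [-0.0, -0.345, -0.939]]
ft_force: [0.6, -0.2, -1.2]
grip_width: 0.0451
```

```bash
python3 - <<'E'
from h import *
from plant import r
s=r.state();show(s)
d=r.get_image("scene")
cv2.imwrite("pics/s4.png",cv2.resize(d["img"][130:310,240:420,::-1],None,fx=3.3,fy=3.3,interpolation=cv2.INTER_CUBIC))
P=np.array([.0013,.044,.045]);d=np.array([0,.0179,.1351])
for th in range(20,48,2):
    R=Ro.from_euler('x',th,degrees=True).as_matrix()
    print(th,rel(P+R@d,Rt(th),s))
E
```

```text
t 5.0 st mm [  1.5  14.4 178.3] tau 20.15 xax [ 1.     0.001 -0.   ] w 45.1 F [ 0.6 -0.3 -1.2] q [17.7 -0.5 98.8 20.3 79.2 95.2]
20 [-0.02 -0.01  0.02 -0.15  0.03  0.07]
22 [-0.02  0.46 -0.03  1.85  0.03  0.07]
24 [-0.02  0.93 -0.07  3.85  0.03  0.07]
26 [-0.02  1.41 -0.09  5.85  0.03  0.07]
28 [-0.03  1.88 -0.1   7.85  0.03  0.07]
30 [-0.03  2.36 -0.09  9.85  0.04  0.07]
32 [-0.03  2.84 -0.06 11.85  0.04  0.07]
34 [-0.03  3.31 -0.02 13.85  0.04  0.07]
36 [-0.03  3.78  0.04 15.85  0.04  0.07]
38 [-0.03  4.25  0.12 17.85  0.04  0.07]
40 [-0.03  4.72  0.21 19.85  0.04  0.06]
42 [-0.03  5.18  0.32 21.85  0.04  0.06]
44 [-0.03  5.64  0.45 23.85  0.04  0.06]
46 [-0.03  6.09  0.59 25.85  0.05  0.06]
```

View pics/s4.png

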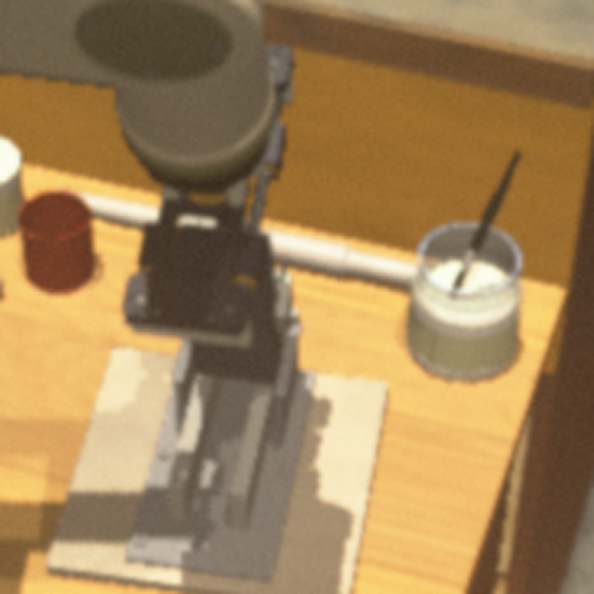

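Call:
{"name": "carry_out", "arguments": {"plan": [[[0,0.46,-0.03,2,0,0],[0,0.93,-0.07,4,0,0],[0,1.4,-0.09,6,0,0],[0,1.88,-0.1,8,0,0],[0,2.36,-0.09,10,0,0],[0,2.84,-0.06,12,0,0],[0,3.31,-0.02,14,0,0],[0,3.78,0.04,16,0,0],[0,4.25,0.12,18,0,0],[0,4.72,0.21,20,0,0]]]}}

```text
time: 6.05
ee_pos: [0.481, 0.2951, 0.1718]
ee_rot: [[0.988, 0.119, -0.103], [0.157, -0.754, 0.637], [-0.002, -0.645, -0.764]]
ft_force: [-0.5, -0.9, -1.9]
grip_width: 0.045
```

```bash
python3 - <<'E'
from h import *
from plant import r
s=r.state();show(s)
d=r.get_image("scene")
cv2.imwrite("pics/s5.png",cv2.resize(d["img"][130:310,240:420,::-1],None,fx=3.3,fy=3.3,interpolation=cv2.INTER_CUBIC))
P=np.array([.0013,.044,.045]);d=np.array([0,.0179,.1351])
for th in range(40,56,2):
    R=Ro.from_euler('x',th,degrees=True).as_matrix()
    print(th,rel(P+R@d,Rt(th),s))
E
```

```text
t 6.05 st mm [  1.2 -30.7 158.8] tau 40.2 xax [ 1.     0.001 -0.002] w 45.0 F [-0.7 -0.8 -1.9] q [  0.4   1.8 105.9  40.1  82.1  72.1]
40 [ 0.01 -0.2   0.01 -0.2   0.1  -0.02]
42 [ 0.01  0.27 -0.05  1.8   0.1  -0.02]
44 [ 0.01  0.75 -0.09  3.8   0.1  -0.02]
46 [ 0.01  1.22 -0.11  5.8   0.1  -0.03]
48 [ 0.01  1.7  -0.12  7.8   0.1  -0.03]
50 [ 0.01  2.17 -0.11  9.8   0.1  -0.03]
52 [ 1.00e-02  2.65e+00 -8.00e-02  1.18e+01  1.00e-01 -3.00e-02]
54 [ 1.00e-02  3.12e+00 -4.00e-02  1.38e+01  1.00e-01 -3.00e-02]
```

View pics/s5.png

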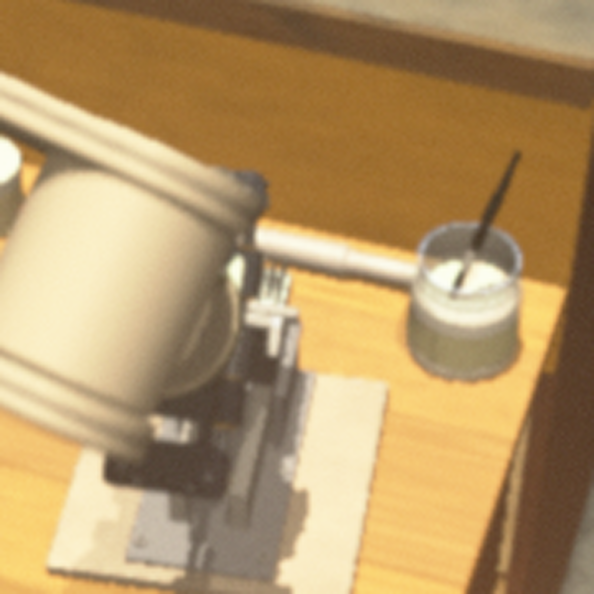

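Call:
{"name": "carry_out", "arguments": {"plan": [[[0,0,0,0,0,0],[0,0,0,0,0,0],[0,0,0,0,0,0],[0,0,0,0,0,0]]], "hand": 8.0}}

```text
time: 6.5
ee_pos: [0.4805, 0.2946, 0.1707]
ee_rot: [[0.988, 0.118, -0.104], [0.157, -0.754, 0.638], [-0.003, -0.646, -0.763]]
ft_force: [-1.1, -0.2, -2.9]
grip_width: 0.0719
```

```bash
cat >> h.py <<'E'
def letdown(th,tau,a,w,P=(.0013,.044,.045)):
    t=np.radians(th);k=np.radians(tau)
    E=np.array(P)+.16*np.array([0,-np.sin(t),np.cos(t)])
    z=np.array([0,np.sin(k),-np.cos(k)]);u=np.array([0,np.cos(k),np.sin(k)])
    return E+a*z+w/2*u
E
python3 - <<'E'
from h import *
from plant import r
s=r.state();show(s)
d=r.get_image("scene")
cv2.imwrite("pics/s6.png",cv2.resize(d["img"][130:310,240:420,::-1],None,fx=3.3,fy=3.3,interpolation=cv2.INTER_CUBIC))
for th in range(48,94,2):
    tau=40+min(10,(th-48)*.25)
    print(th,rel(letdown(th,tau,.025,.08),Rt(tau),s))
E
```

```text
t 6.5 st mm [  0.7 -31.1 157.7] tau 40.25 xax [ 1.     0.001 -0.003] w 71.9 F [-1.1 -0.  -2.9] q [  0.3   1.9 106.   40.1  82.1  72. ]
48 [ 0.06 -0.28  0.11 -0.25  0.17 -0.07]
50 [ 0.06  0.25  0.16  0.25  0.17 -0.07]
52 [ 0.07  0.77  0.23  0.75  0.17 -0.07]
54 [ 0.07  1.3   0.32  1.25  0.17 -0.07]
56 [ 0.07  1.82  0.43  1.75  0.17 -0.07]
58 [ 0.07  2.33  0.55  2.25  0.17 -0.07]
60 [ 0.07  2.84  0.7   2.75  0.17 -0.07]
62 [ 0.07  3.34  0.86  3.25  0.17 -0.07]
64 [ 0.07  3.84  1.04  3.75  0.16 -0.07]
66 [ 0.07  4.33  1.24  4.25  0.16 -0.08]
68 [ 0.07  4.81  1.45  4.75  0.16 -0.08]
70 [ 0.07  5.28  1.68  5.25  0.16 -0.08]
72 [ 0.08  5.74  1.93  5.75  0.16 -0.08]
74 [ 0.08  6.19  2.2   6.25  0.16 -0.08]
76 [ 0.08  6.63  2.48  6.75  0.16 -0.08]
78 [ 0.08  7.06  2.78  7.25  0.16 -0.08]
80 [ 0.08  7.48  3.09  7.75  0.16 -0.08]
82 [ 0.08  7.89  3.41  8.25  0.16 -0.08]
84 [ 0.08  8.28  3.76  8.75  0.16 -0.08]
86 [ 0.09  8.66  4.11  9.25  0.16 -0.08]
88 [ 0.09  9.03  4.48  9.75  0.16 -0.08]
90 [ 0.09  9.39  4.9   9.75  0.16 -0.08]
92 [ 0.09  9.75  5.33  9.75  0.16 -0.08]
```

View pics/s6.png

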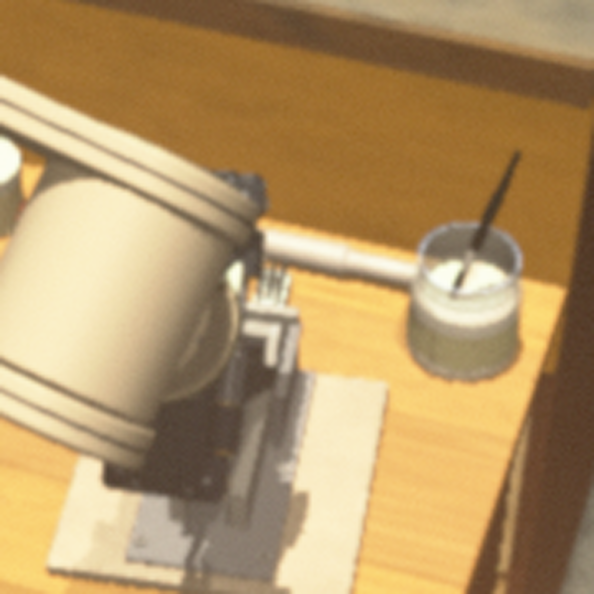

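Call:
{"name": "carry_out", "arguments": {"plan": [[[0,0,0,0,0,0],[0,0.25,0.16,0.3,0,0],[0,0.77,0.23,0.8,0,0],[0,1.3,0.32,1.3,0,0],[0,1.8,0.43,1.8,0,0],[0,2.3,0.55,2.3,0,0],[0,2.8,0.7,2.8,0,0],[0,3.3,0.86,3.3,0,0],[0,3.8,1.04,3.8,0,0],[0,4.3,1.24,4.3,0,0]]]}}

```text
time: 7.55
ee_pos: [0.4844, 0.2697, 0.1329]
ee_rot: [[0.988, 0.11, -0.112], [0.157, -0.704, 0.693], [-0.003, -0.702, -0.712]]
ft_force: [0.4, -3.6, -1.8]
grip_width: 0.0799
```

```bash
python3 - <<'E'
from h import *
from plant import r
s=r.state();show(s)
d=r.get_image("scene")
cv2.imwrite("pics/s7.png",cv2.resize(d["img"][130:310,240:420,::-1],None,fx=3.3,fy=3.3,interpolation=cv2.INTER_CUBIC))
for th in range(66,96,2):
    tau=40+min(10,(th-48)*.25)
    print(th,rel(letdown(th,tau,.025,.08),Rt(tau),s))
E
```

```text
t 7.55 st mm [  0.7 -56.3 119.9] tau 44.59 xax [ 1.     0.001 -0.003] w 79.9 F [-0.2 -3.6 -1.8] q [ -4.7   7.  107.2  43.5  82.1  63.6]
66 [ 0.06 -0.04 -0.01 -0.09  0.15 -0.09]
68 [ 0.07  0.46  0.16  0.41  0.15 -0.09]
70 [ 0.07  0.95  0.36  0.91  0.14 -0.09]
72 [ 0.07  1.42  0.57  1.41  0.14 -0.09]
74 [ 0.07  1.9   0.8   1.91  0.14 -0.09]
76 [ 0.07  2.36  1.05  2.41  0.14 -0.1 ]
78 [ 0.07  2.81  1.31  2.91  0.14 -0.1 ]
80 [ 0.07  3.25  1.59  3.41  0.14 -0.1 ]
82 [ 0.08  3.68  1.89  3.91  0.14 -0.1 ]
84 [ 0.08  4.1   2.2   4.41  0.14 -0.1 ]
86 [ 0.08  4.5   2.52  4.91  0.14 -0.1 ]
88 [ 0.08  4.9   2.86  5.41  0.14 -0.1 ]
90 [ 0.08  5.3   3.26  5.41  0.14 -0.1 ]
92 [ 0.08  5.68  3.66  5.41  0.14 -0.1 ]
94 [ 0.09  6.05  4.08  5.41  0.14 -0.1 ]
```

View pics/s7.png

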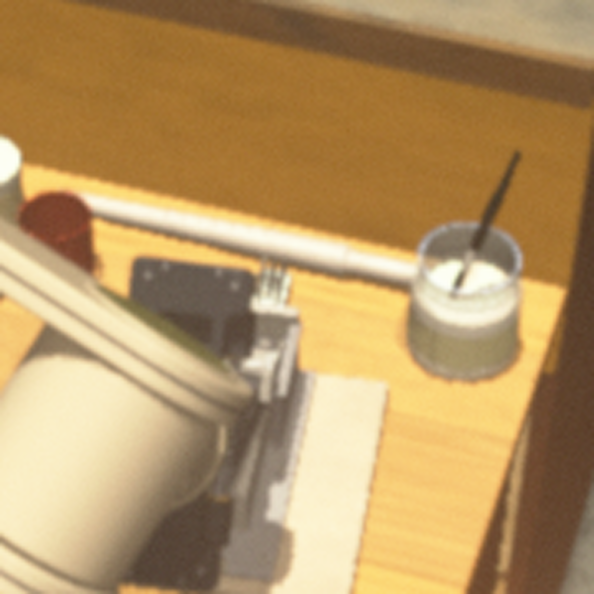

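Call:
{"name": "carry_out", "arguments": {"plan": [[[0,0.46,0.16,0.4,0,0],[0,0.95,0.36,0.9,0,0],[0,1.42,0.57,1.4,0,0],[0,1.9,0.8,1.9,0,0],[0,2.36,1.05,2.4,0,0],[0,2.8,1.3,2.9,0,0],[0,3.25,1.6,3.4,0,0],[0,3.5,1.75,3.7,0,0],[0,3.7,1.9,3.9,0,0]]]}}

```text
time: 8.5
ee_pos: [0.4857, 0.2564, 0.0919]
ee_rot: [[0.988, 0.1, -0.121], [0.157, -0.655, 0.74], [-0.005, -0.749, -0.662]]
ft_force: [0.3, -2.2, -3.4]
grip_width: 0.08
```

```bash
python3 - <<'E'
from h import *
from plant import r
s=r.state();show(s)
d=r.get_image("scene")
cv2.imwrite("pics/s8.png",cv2.resize(d["img"][130:310,240:420,::-1],None,fx=3.3,fy=3.3,interpolation=cv2.INTER_CUBIC))
d=r.get_image("top")
cv2.imwrite("pics/t8.png",cv2.resize(d["img"][180:360,180:400,::-1],None,fx=3,fy=3))
for th in range(82,98,2):
    tau=40+min(10,(th-48)*.25)
    print(th,rel(letdown(th,tau,.025,.08),Rt(tau),s))
E
```

```text
t 8.5 st mm [ -0.2 -69.6  78.9] tau 48.54 xax [ 1.     0.    -0.005] w 80.0 F [-0.  -2.2 -3.4] q [ -8.   13.3 107.4  46.4  81.5  56.5]
82 [ 0.15 -0.16 -0.09 -0.04  0.2  -0.2 ]
84 [ 0.15  0.28  0.19  0.46  0.2  -0.2 ]
86 [ 0.15  0.71  0.49  0.96  0.19 -0.2 ]
88 [ 0.15  1.12  0.8   1.46  0.19 -0.2 ]
90 [ 0.16  1.55  1.16  1.46  0.19 -0.2 ]
92 [ 0.16  1.96  1.54  1.46  0.19 -0.2 ]
94 [ 0.16  2.36  1.93  1.46  0.19 -0.2 ]
96 [ 0.16  2.74  2.34  1.46  0.19 -0.2 ]
```

View pics/s8.png

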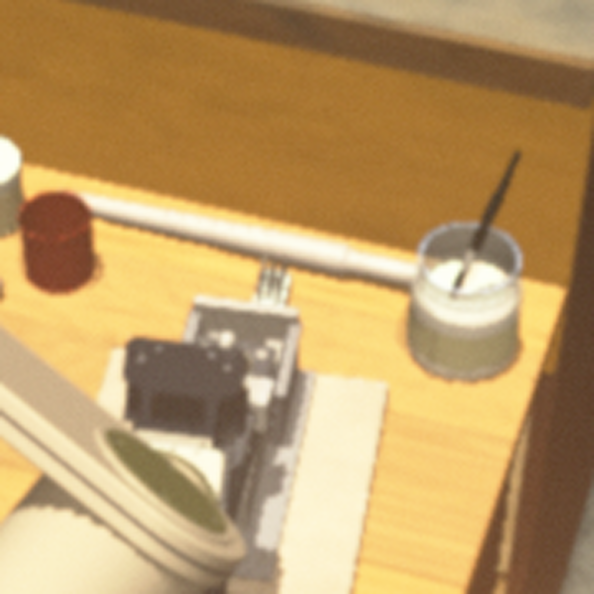

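View pics/t8.png

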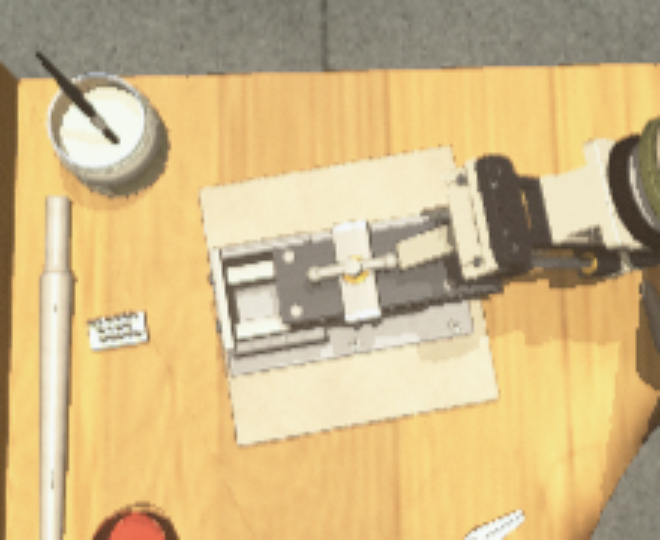

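```bash
python3 - <<'E'
from h import *
from plant import r
d=r.get_image("top")
cv2.imwrite("pics/t9.png",cv2.resize(d["img"][225:335,245:355,::-1],None,fx=5.4,fy=5.4,interpolation=cv2.INTER_CUBIC))
T=load("top")
def f(p):
    q=proj(T,st2w(p)); return ((q-[245,225])*5.4).round(0)
s=r.state()
tcp=w2st(s["ee_pos"]);R=RS.T@s["ee_rot"]
print("Utip",f(tcp-.04*R[:,1]),"U+20back",f(tcp-.04*R[:,1]-.04*R[:,2]))
t=np.radians(83)
def m(x,y,z): # mould pt
    P=np.array([0,.044,.045]);return P+np.array([x,-z*np.sin(t)+(y+.018)*np.cos(t),z*np.cos(t)+(y+.018)*np.sin(t)])
for q in[(0,.044,.060),(0,.044,.087),(0,.044,.033),(-.028,.018,.16),(.028,.018,.16),(-.028,.018,0),(.028,.018,0)]: print(q,f(m(*q)))
E
```

```text
Utip [368. 217.] U+20back [445. 191.]
(0, 0.044, 0.06) [279. 232.]
(0, 0.044, 0.087) [347. 218.]
(0, 0.044, 0.033) [212. 246.]
(-0.028, 0.018, 0.16) [549. 259.]
(0.028, 0.018, 0.16) [521. 122.]
(-0.028, 0.018, 0) [156. 339.]
(0.028, 0.018, 0) [132. 203.]
```

View pics/t9.png

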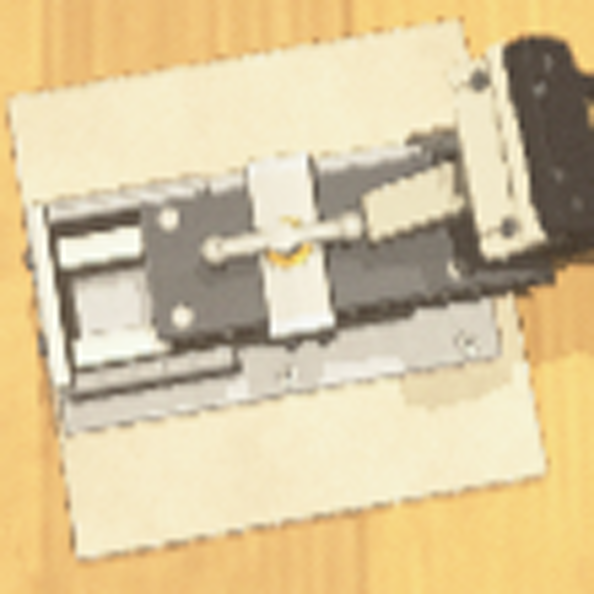

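```bash
python3 - <<'E'
from h import *
from plant import r
s=r.state();show(s)
for th,tau,a in[(82,48.5,.025),(82,48.5,.020),(82,48.5,.015),(82.5,50,.012),(83,52,.012),(84,54,.012),(85,56,.012),(86,58,.012),(87.5,60,.012),(89,60,.012),(91,60,.012),(93,60,.012),(95,60,.012)]:
    print(th,tau,rel(letdown(th,tau,a,.08),Rt(tau),s))
E
```

```text
t 8.65 st mm [ -0.  -69.7  79.2] tau 48.51 xax [ 1.     0.    -0.004] w 80.1 F [ 0.3 -0.3 -3.4] q [ -8.   13.2 107.4  46.3  81.5  56.5]
82 48.5 [ 0.13 -0.14 -0.06 -0.01  0.18 -0.18]
82 48.5 [ 0.13 -0.14 -0.56 -0.01  0.18 -0.18]
82 48.5 [ 0.13 -0.14 -1.06 -0.01  0.18 -0.18]
82.5 50 [ 0.13 -0.05 -1.39  1.49  0.18 -0.18]
83 52 [ 0.13  0.03 -1.45  3.49  0.17 -0.19]
84 54 [ 0.13  0.23 -1.43  5.49  0.17 -0.19]
85 56 [ 0.13  0.43 -1.41  7.49  0.17 -0.19]
86 58 [ 0.13  0.63 -1.39  9.49  0.16 -0.2 ]
87.5 60 [ 0.13  0.94 -1.28 11.49  0.16 -0.2 ]
89 60 [ 0.13  1.27 -1.01 11.49  0.16 -0.2 ]
91 60 [ 0.13  1.68 -0.64 11.49  0.16 -0.2 ]
93 60 [ 0.14  2.09 -0.25 11.49  0.16 -0.2 ]
95 60 [ 0.14  2.48  0.15 11.49  0.16 -0.2 ]
```

Call:
{"name": "carry_out", "arguments": {"plan": [[[0,0,-0.5,0,0,0],[0,0,-1,0,0,0],[0,0,-1.4,1.5,0,0],[0,0.05,-1.45,3.5,0,0],[0,0.23,-1.43,5.5,0,0],[0,0.43,-1.4,7.5,0,0],[0,0.63,-1.4,9.5,0,0],[0,0.8,-1.35,11.5,0,0]]]}}

```text
time: 9.45
ee_pos: [0.4883, 0.2409, 0.0946]
ee_rot: [[0.988, 0.073, -0.138], [0.156, -0.492, 0.857], [-0.005, -0.868, -0.497]]
ft_force: [1.0, -2.8, -3.8]
grip_width: 0.0798
```

```bash
python3 - <<'E'
from h import *
from plant import r
s=r.state();show(s)
for th,tau,a in[(86,60,.012),(87.5,60,.012),(89,60,.012),(91,60,.012),(93,60,.012),(95,60,.012)]:
    print(th,tau,rel(letdown(th,tau,a,.08),Rt(tau),s))
d=r.get_image("top")
cv2.imwrite("pics/t10.png",cv2.resize(d["img"][225:335,245:355,::-1],None,fx=5.4,fy=5.4,interpolation=cv2.INTER_CUBIC))
d=r.get_image("scene")
cv2.imwrite("pics/s10.png",cv2.resize(d["img"][130:310,240:420,::-1],None,fx=3.3,fy=3.3,interpolation=cv2.INTER_CUBIC))
E
```

```text
t 9.45 st mm [ -0.1 -85.4  81.6] tau 60.19 xax [ 1.    -0.    -0.005] w 79.8 F [ 0.5 -2.9 -3.8] q [-14.1  21.6 104.9  52.9  88.8  48. ]
86 60 [ 0.14 -0.28 -0.15 -0.19  0.13 -0.27]
87.5 60 [ 0.14  0.09  0.04 -0.19  0.13 -0.27]
89 60 [ 0.14  0.46  0.24 -0.19  0.13 -0.27]
91 60 [ 0.15  0.94  0.52 -0.19  0.13 -0.27]
93 60 [ 0.15  1.42  0.81 -0.19  0.13 -0.27]
95 60 [ 0.15  1.88  1.12 -0.19  0.13 -0.27]
```

View pics/t10.png

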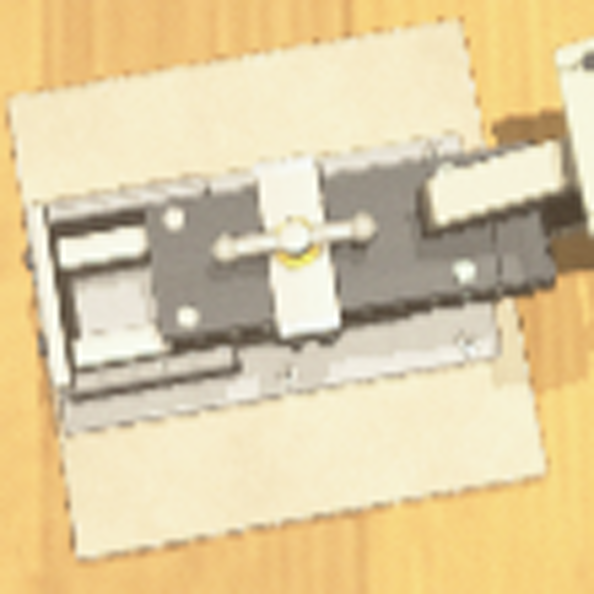

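View pics/s10.png

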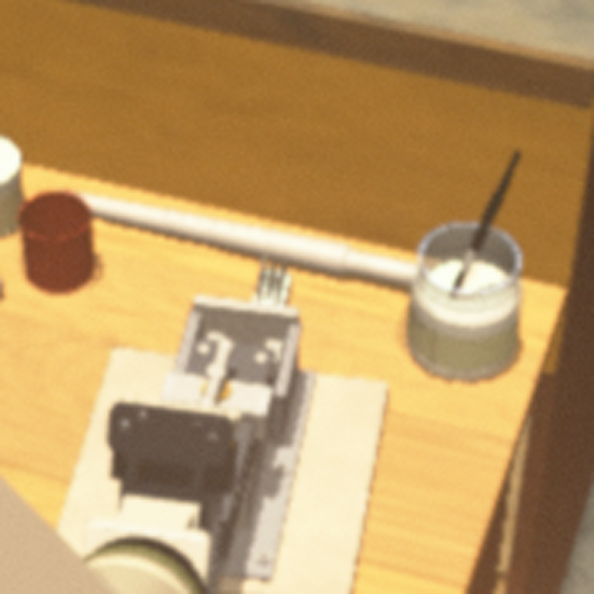

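Call:
{"name": "carry_out", "arguments": {"plan": [[[0,0.2,0.1,0,0,0],[0,0.4,0.22,0,0,0],[0,0.6,0.33,0,0,0],[0,0.8,0.44,0,0,0],[0,1,0.55,0,0,0],[0,1.2,0.66,0,0,0],[0,1.4,0.75,0,0,0],[0,1.6,0.8,0,0,0],[0,1.6,0.8,0,0,0]]]}}

```text
time: 10.45
ee_pos: [0.4875, 0.2398, 0.0756]
ee_rot: [[0.988, 0.071, -0.139], [0.156, -0.492, 0.856], [-0.008, -0.868, -0.497]]
ft_force: [0.5, 0.4, 0.7]
grip_width: 0.0801
```

```bash
python3 - <<'E'
from h import *
from plant import r
s=r.state();show(s)
d=r.get_image("top")
cv2.imwrite("pics/t11.png",cv2.resize(d["img"][225:335,245:355,::-1],None,fx=5.4,fy=5.4,interpolation=cv2.INTER_CUBIC))
E
```

```text
t 10.45 st mm [ -1.  -86.3  62.6] tau 60.18 xax [ 1.    -0.001 -0.008] w 80.1 F [0.5 0.3 0.7] q [-14.2  23.8 104.7  52.8  87.7  46.5]
```

View pics/t11.png

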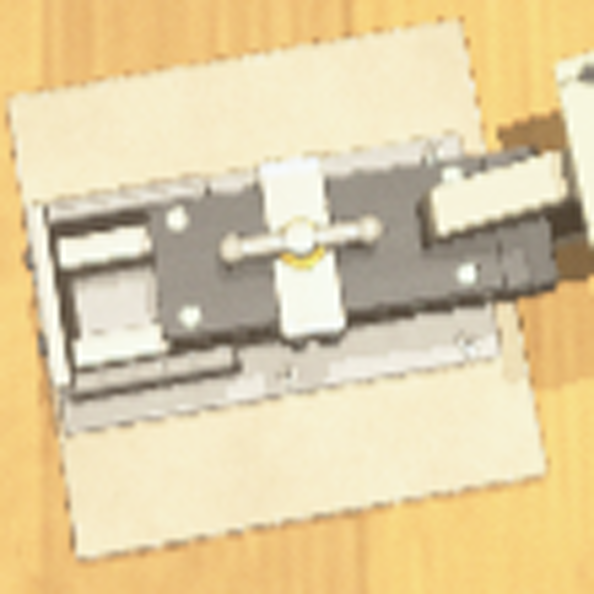

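Call:
{"name": "carry_out", "arguments": {"plan": [[[0,0,-1.5,0,0,0],[0,0,-3,0,0,0],[0,0,-5,0,0,0],[0,0,-7,0,0,0],[0,0,-8,0,0,0],[0,0,-8,0,0,0]]]}}

```text
time: 11.1
ee_pos: [0.5001, 0.1695, 0.1167]
ee_rot: [[0.988, 0.072, -0.136], [0.154, -0.493, 0.856], [-0.006, -0.867, -0.498]]
ft_force: [-0.6, -0.7, 0.6]
grip_width: 0.0799
```

```bash
python3 - <<'E'
from h import *
from plant import r
s=r.state();show(s)
print(rel([0,-.150,.10],Rt(30),s),rel([0,-.150,.05],Rt(30),s))
E
```

```text
t 11.1 st mm [   0.5 -157.7  103.7] tau 60.11 xax [ 1.    -0.003 -0.006] w 79.9 F [-0.7 -0.6  0.6] q [-20.7  22.4 100.8  49.1  95.   47.2]
[ -0.05  -0.07   0.85 -30.11   0.11  -0.35] [-2.000e-02  4.270e+00  3.340e+00 -3.011e+01  1.100e-01 -3.500e-01]
```

Call:
{"name": "carry_out", "arguments": {"plan": [[[0,0,0,-7,0,0],[0,0,0,-14,0,0],[0,0,0.3,-21,0,0],[0,0,0.8,-28,0,-0.3],[0,0,0.85,-30,0,-0.3],[0,1.5,1.8,-30,0,-0.3],[0,3,2.6,-30,0,-0.3],[0,4.2,3.3,-30,0,-0.3],[0,4.2,3.3,-30,0,-0.3]]], "hand": 0, "newtons": 20}}

```text
time: 12.0
ee_pos: [0.4961, 0.1768, 0.0603]
ee_rot: [[0.988, 0.131, -0.086], [0.156, -0.854, 0.496], [-0.008, -0.503, -0.864]]
ft_force: [-0.6, 0.7, 0.1]
grip_width: 0.0128
```

```bash
python3 - <<'E'
from h import *
from plant import r
s=r.state();show(s)
d=r.get_image("top")
cv2.imwrite("pics/t12.png",cv2.resize(d["img"][215:335,245:385,::-1],None,fx=5,fy=5,interpolation=cv2.INTER_CUBIC))
np.savez("cur_top.npz",**d)
d=r.get_image("scene")
cv2.imwrite("pics/s12.png",cv2.resize(d["img"][130:310,240:420,::-1],None,fx=3.3,fy=3.3,interpolation=cv2.INTER_CUBIC))
print(rel([0,-.110,.05],Rt(30),s))
E
```

```text
t 12.0 st mm [  -2.4 -149.9   47.3] tau 30.22 xax [ 1.     0.    -0.008] w 12.8 F [-0.5  0.8  0.1] q [ -6.7   8.6 107.3  29.9  75.6  63.9]
[ 0.24 -3.58  1.77 -0.22  0.41 -0.24]
```

View pics/t12.png

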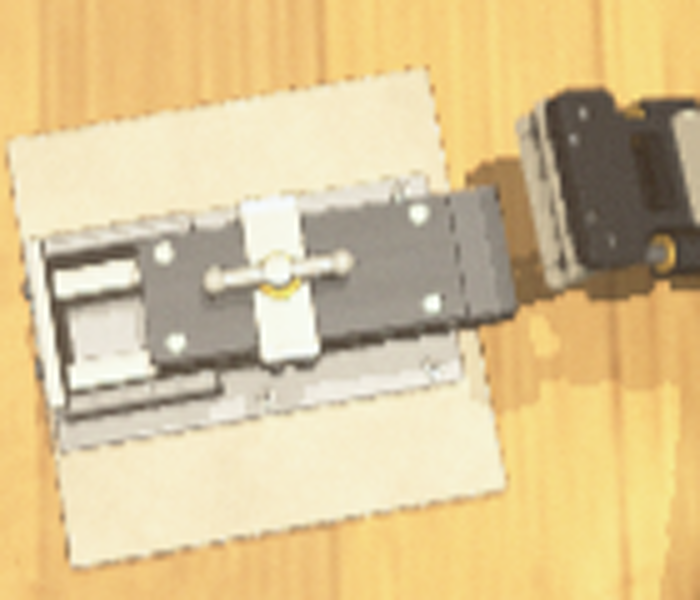

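View pics/s12.png

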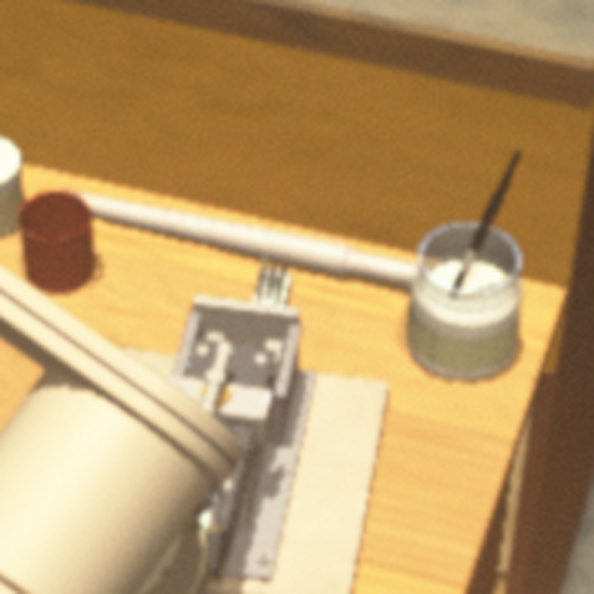

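Call:
{"name": "carry_out", "arguments": {"plan": [[[0.2,-0.6,0.2,0,0.4,0],[0.24,-1.2,0.5,0,0.4,0],[0.24,-1.8,0.8,0,0.4,0],[0.24,-2.2,1.05,0,0.4,0],[0.24,-2.6,1.25,0,0.4,0],[0.24,-3,1.5,0,0.4,0],[0.24,-3.4,1.7,0,0.4,0],[0.24,-3.8,1.95,0,0.4,0]]]}}

```text
time: 12.9
ee_pos: [0.4943, 0.2189, 0.0652]
ee_rot: [[0.988, 0.133, -0.074], [0.152, -0.855, 0.496], [0.003, -0.501, -0.865]]
ft_force: [1.3, -5.5, 0.9]
grip_width: 0.0005
```

```bash
python3 - <<'E'
from h import *
from plant import r
s=r.state();show(s)
d=r.get_image("top")
cv2.imwrite("pics/t13.png",cv2.resize(d["img"][215:335,245:385,::-1],None,fx=5,fy=5,interpolation=cv2.INTER_CUBIC))
print(rel([0,-.090,.05],Rt(30),s))
E
```

```text
t 12.9 st mm [   2.4 -108.1   52.2] tau 30.1 xax [ 1.    -0.004  0.003] w 0.5 F [ 0.5 -5.6  0.9] q [ -2.1   7.3 108.   31.   73.4  67.7]
[-0.25 -1.45  1.1  -0.1  -0.25 -0.13]
```

View pics/t13.png

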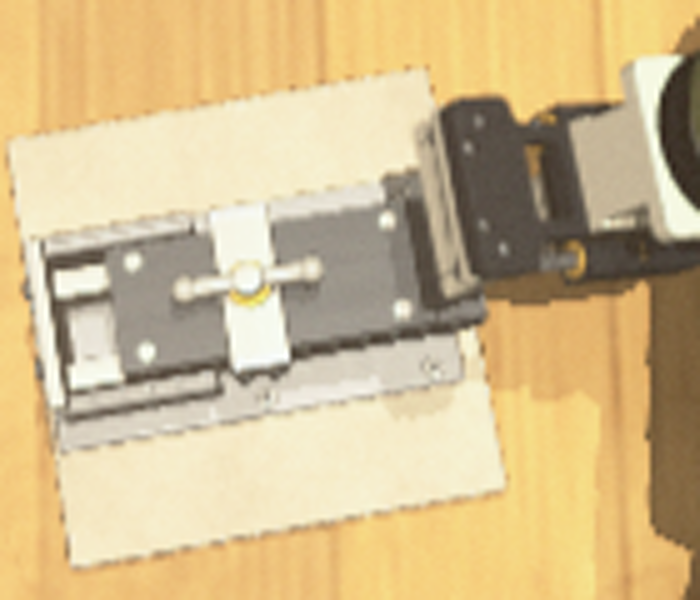

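Call:
{"name": "carry_out", "arguments": {"plan": [[[-0.1,-0.35,0.2,0,0,0],[-0.2,-0.7,0.45,0,0,0],[-0.2,-1.05,0.65,0,0,0],[-0.2,-1.4,0.85,0,0,0],[-0.2,-1.7,1.05,0,0,0],[-0.2,-2,1.2,0,0,0],[-0.2,-2,1.2,0,0,0]]]}}

```text
time: 13.65
ee_pos: [0.4891, 0.2423, 0.0652]
ee_rot: [[0.988, 0.134, -0.073], [0.152, -0.855, 0.496], [0.004, -0.501, -0.865]]
ft_force: [2.4, -3.4, 1.3]
grip_width: 0.0005
```

```bash
python3 - <<'E'
from h import *
from plant import r
s=r.state();show(s)
d=r.get_image("top")
cv2.imwrite("pics/t14.png",cv2.resize(d["img"][215:335,245:385,::-1],None,fx=5,fy=5,interpolation=cv2.INTER_CUBIC))
E
```

```text
t 13.65 st mm [  1.  -84.1  52.2] tau 30.1 xax [ 1.    -0.004  0.004] w 0.5 F [ 1.9 -3.8  1.3] q [  0.4   6.8 108.6  31.5  72.1  69.7]
```

View pics/t14.png

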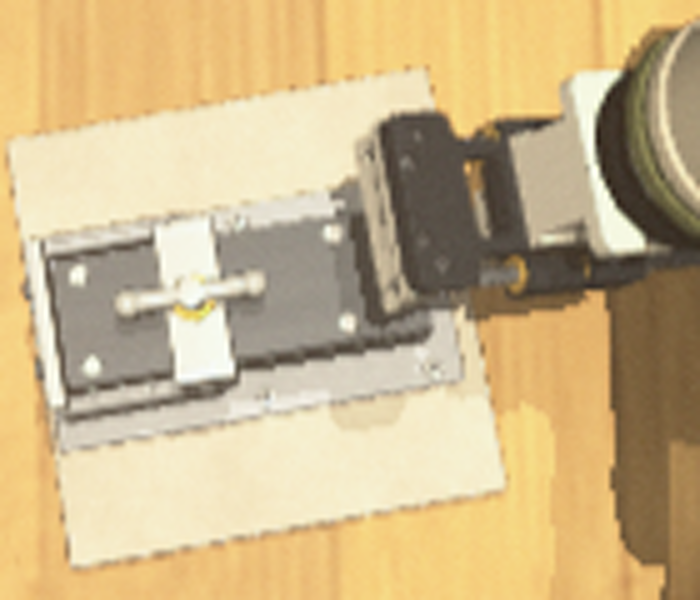

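Call:
{"name": "carry_out", "arguments": {"plan": [[[0,-0.1,0.06,0,0,0],[0,-0.2,0.12,0,0,0],[0,-0.26,0.15,0,0,0],[0,-0.26,0.15,0,0,0]]]}}

```text
time: 14.1
ee_pos: [0.489, 0.2446, 0.0652]
ee_rot: [[0.988, 0.134, -0.072], [0.152, -0.855, 0.496], [0.004, -0.501, -0.866]]
ft_force: [1.9, -5.9, 0.7]
grip_width: 0.0004
```

```bash
python3 - <<'E'
from h import *
from plant import r
s=r.state();show(s)
E
```

```text
t 14.1 st mm [  1.2 -81.8  52.2] tau 30.05 xax [ 1.    -0.005  0.004] w 0.4 F [ 1.  -6.1  0.7] q [  0.7   6.7 108.6  31.5  71.9  70. ]
```

Call:
{"name": "carry_out", "arguments": {"plan": [[[0,-0.1,0.06,0,0,0],[0,-0.2,0.12,0,0,0],[0,-0.3,0.17,0,0,0],[0,-0.3,0.17,0,0,0]]]}}

```text
time: 14.5
ee_pos: [0.4901, 0.2454, 0.0652]
ee_rot: [[0.989, 0.134, -0.069], [0.151, -0.857, 0.492], [0.006, -0.497, -0.868]]
ft_force: [2.8, -18.5, 3.6]
grip_width: 0.0007
```

```bash
python3 - <<'E'
from h import *
from plant import r
s=r.state();show(s)
E
```

```text
t 14.5 st mm [  2.4 -81.2  52.2] tau 29.8 xax [ 1.    -0.006  0.006] w 0.7 F [ -0.1 -18.7   3.6] q [  0.9   6.7 108.6  31.3  71.6  70.3]
```

Call:
{"name": "carry_out", "arguments": {"plan": [[[0,0.4,-0.3,0,0,0],[0,1.2,-0.7,0,0,0],[0,1.7,-2,0,0,0],[0,1.7,-5,0,0,0],[0,1.7,-9,0,0,0],[0,1.7,-13,-7,0,0],[0,1.7,-15,-14,0,0],[0,1.7,-15,-21,0,0],[0,1.7,-15,-28,0,0],[0,1.7,-15,-30,0,0]]]}}

```text
time: 15.5
ee_pos: [0.5029, 0.1581, 0.1888]
ee_rot: [[0.988, 0.152, 0.01], [0.152, -0.988, -0.006], [0.009, 0.007, -1.0]]
ft_force: [0.2, -0.3, -0.8]
grip_width: 0.0005
```

```bash
python3 - <<'E'
from h import *
from plant import r
s=r.state();show(s)
d=r.get_image("top")
cv2.imwrite("pics/t15.png",cv2.resize(d["img"][225:325,240:360,::-1],None,fx=6,fy=6,interpolation=cv2.INTER_CUBIC))
d=r.get_image("scene")
cv2.imwrite("pics/s15.png",cv2.resize(d["img"][190:310,250:390,::-1],None,fx=5,fy=5,interpolation=cv2.INTER_CUBIC))
T=load("top");S=load("scene")
for n,q in dict(piv=(0,.025,.107),end0=(0,-.002,.107),foot1=(-.028,.085,.081),foot2=(.028,.085,.081),pour1=(-.028,-.075,.081),pour2=(.028,-.075,.081)).items():
    print(n,((proj(T,st2w(q))-[240,225])*6).round(),((proj(S,st2w(q))-[250,190])*5).round())
E
```

```text
t 15.5 st mm [   1.4 -169.4  175.8] tau -0.42 xax [ 1.    -0.004  0.009] w 0.5 F [ 0.2 -0.3 -0.8] q [12.2 -3.4 99.5 -0.5 83.4 93.5]
piv [249. 278.] [292. 212.]
end0 [324. 264.] [281. 256.]
foot1 [102. 396.] [257. 151.]
foot2 [ 77. 244.] [377. 165.]
pour1 [540. 314.] [186. 414.]
pour2 [511. 164.] [315. 431.]
```

View pics/t15.png

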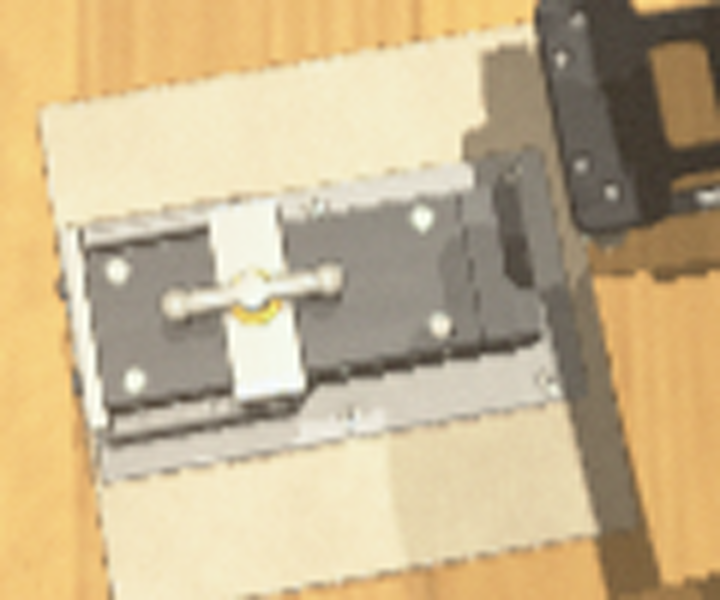

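View pics/s15.png

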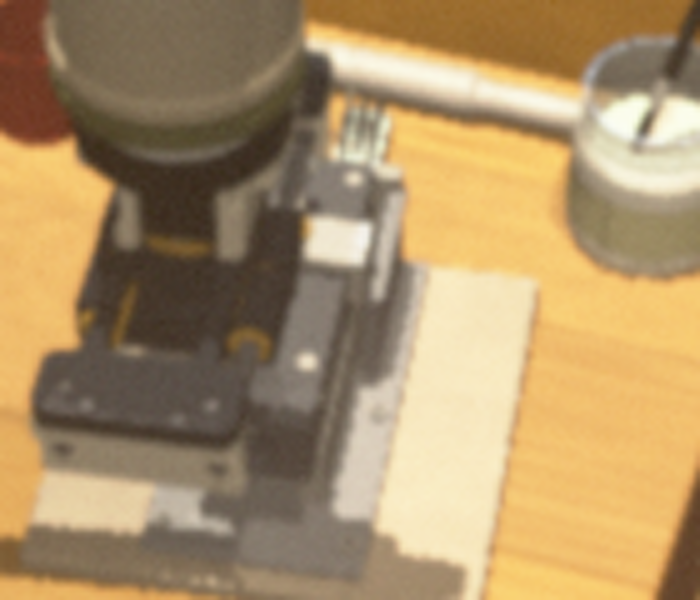

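```bash
python3 - <<'E'
from h import *
from plant import r
T=load("top")
for u in[(173,302),(330,277),(251,290)]:
    print((w2st(onz(T,u[0]/6+240-.4,u[1]/6+225-.4,.12))*1000).round(1))
s=r.state()
for p in[(-.026,-.06,.16),(-.026,-.005,.16),(-.026,-.005,.100)]: print(rel(p,Rt(0),s))
E
```

```text
[ -2.4  53.3 107. ]
[ -3.9  -2.5 107. ]
[ -3.3  25.7 107. ]
[ -2.73 -10.92   1.4    0.22  -0.36  -0.19]
[ -2.74 -16.42   1.38   0.22  -0.36  -0.19]
[ -2.78 -16.44   7.38   0.22  -0.36  -0.19]
```

Call:
{"name": "carry_out", "arguments": {"plan": [[[-1.2,-4,0.7,0,0,0],[-2,-8,1.4,0.2,-0.3,-0.2],[-2.7,-12,1.4,0.2,-0.3,-0.2],[-2.7,-15,1.4,0.2,-0.3,-0.2],[-2.7,-16.4,1.4,0.2,-0.3,-0.2],[-2.7,-16.4,1.4,0.2,-0.3,-0.2],[-2.7,-16.4,3,0.2,-0.3,-0.2],[-2.7,-16.4,5,0.2,-0.3,-0.2],[-2.7,-16.4,6.5,0.2,-0.3,-0.2],[-2.7,-16.4,7,0.2,-0.3,-0.2]]]}}

```text
time: 16.6
ee_pos: [0.4498, 0.3138, 0.1137]
ee_rot: [[0.988, 0.155, -0.003], [0.155, -0.988, -0.002], [-0.003, 0.002, -1.0]]
ft_force: [-1.0, -0.2, -0.2]
grip_width: 0.0003
```

```bash
python3 - <<'E'
from h import *
from plant import r
s=r.state();show(s)
d=r.get_image("top")
cv2.imwrite("pics/t16.png",cv2.resize(d["img"][225:325,240:360,::-1],None,fx=6,fy=6,interpolation=cv2.INTER_CUBIC))
d=r.get_image("scene")
cv2.imwrite("pics/s16.png",cv2.resize(d["img"][190:310,250:390,::-1],None,fx=5,fy=5,interpolation=cv2.INTER_CUBIC))
for p in[(-.026,-.005,.100),(-.002,-.005,.100)]: print(rel(p,Rt(0),s))
E
```

```text
t 16.6 st mm [-26.7  -7.3 100.7] tau -0.11 xax [ 1.    -0.001 -0.003] w 0.3 F [-1.  -0.  -0.2] q [ 29.6   4.  100.1  -0.   76.  110.7]
[ 0.07 -0.23  0.07  0.11  0.18 -0.08]
[ 2.47 -0.24  0.06  0.11  0.18 -0.08]
```

View pics/t16.png

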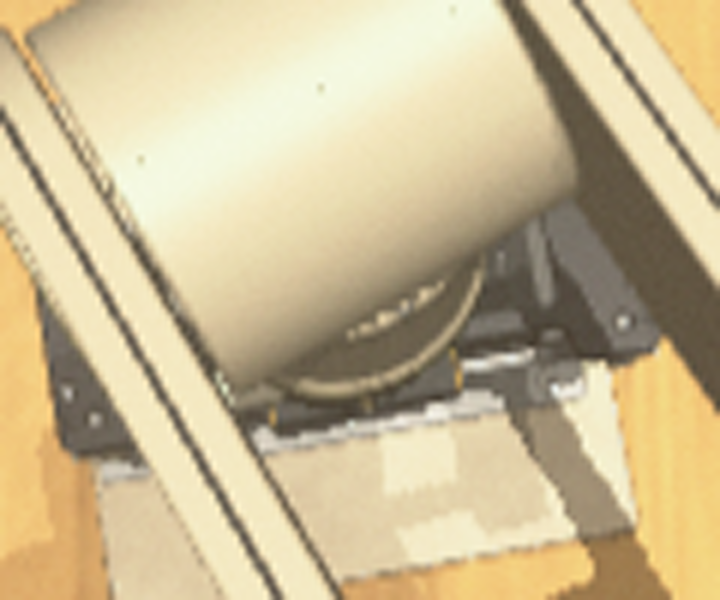

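View pics/s16.png

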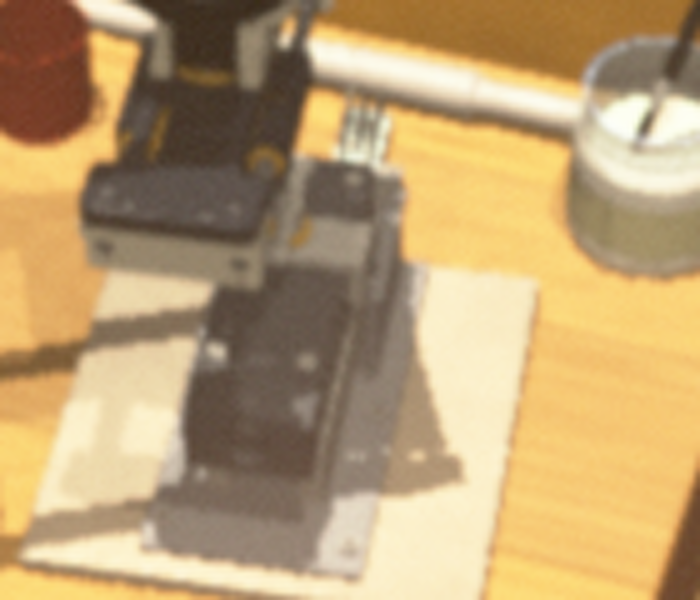

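Call:
{"name": "carry_out", "arguments": {"plan": [[[0.3,-0.2,0.05,0,0,0],[0.6,-0.2,0.05,0,0,0],[0.9,-0.2,0.05,0,0,0],[1.2,-0.2,0.05,0,0,0],[1.5,-0.2,0.05,0,0,0],[1.8,-0.2,0.05,0,0,0],[2.1,-0.2,0.05,0,0,0],[2.4,-0.2,0.05,0,0,0],[2.4,-0.2,0.05,0,0,0]]]}}

```text
time: 17.6
ee_pos: [0.4741, 0.3205, 0.1148]
ee_rot: [[0.988, 0.156, -0.001], [0.156, -0.988, -0.001], [-0.001, 0.001, -1.0]]
ft_force: [-3.8, -0.5, 2.2]
grip_width: 0.0003
```

```bash
python3 - <<'E'
from h import *
from plant import r
s=r.state();show(s)
for p in[(-.002,-.038,.100),(.019,-.038,.1)]: print(rel(p,Rt(0),s))
E
```

```text
t 17.6 st mm [ -1.6  -4.5 101.8] tau -0.08 xax [ 1.    -0.001 -0.001] w 0.3 F [-3.8  0.1  2.2] q [ 29.    7.5  96.3  -0.   76.3 110. ]
[-0.04  3.35  0.18  0.08  0.07 -0.05]
[ 2.06  3.35  0.18  0.08  0.07 -0.05]
```

Call:
{"name": "carry_out", "arguments": {"plan": [[[-0.3,0,0,0,0,0],[-0.3,2,0,0,0,0],[-0.3,5,0,0,0,0],[-0.3,9,-2,0,0,0],[0,13,-4,0,0,0],[0,15,-4,0,0,0],[0,15,-4,0,0,0]]]}}

```text
time: 18.3
ee_pos: [0.4991, 0.1699, 0.1562]
ee_rot: [[0.988, 0.152, 0.003], [0.152, -0.988, -0.002], [0.002, 0.002, -1.0]]
ft_force: [-0.5, 0.3, -0.2]
grip_width: 0.0004
```

```bash
python3 - <<'E'
from h import *
from plant import r
s=r.state();show(s)
d=r.get_image("top")
cv2.imwrite("pics/t17.png",cv2.resize(d["img"][225:325,240:360,::-1],None,fx=6,fy=6,interpolation=cv2.INTER_CUBIC))
for p in[(.019,-.058,.1),(.019,-.038,.1),(.019,.002,.1)]: print(rel(p,Rt(0),s))
E
```

```text
t 18.3 st mm [  -0.5 -157.1  143.2] tau -0.13 xax [ 1.    -0.004  0.002] w 0.4 F [-0.4  0.4 -0.2] q [ 1.330e+01 -1.700e+00  1.014e+02 -1.000e-01  8.030e+01  9.460e+01]
[ 1.9  -9.93  4.31  0.13 -0.13 -0.24]
[  1.89 -11.93   4.3    0.13  -0.13  -0.24]
[  1.87 -15.93   4.29   0.13  -0.13  -0.24]
```

View pics/t17.png

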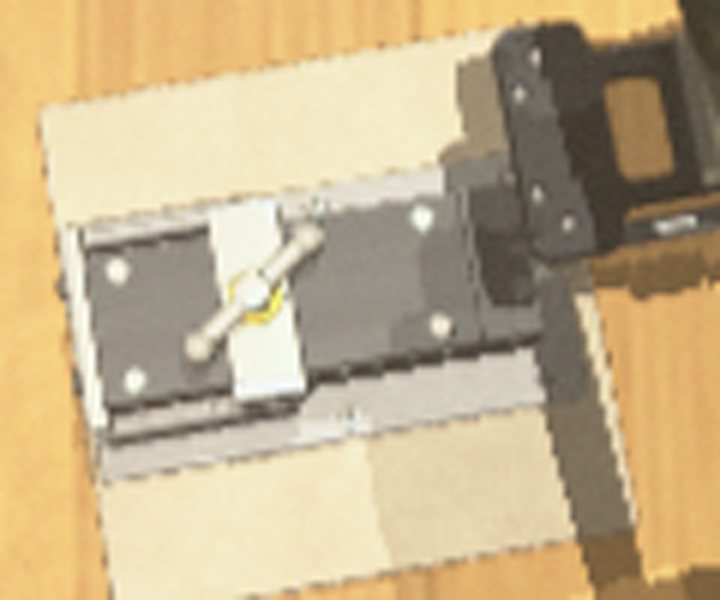

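Call:
{"name": "carry_out", "arguments": {"plan": [[[1,-4,0,0,0,-0.2],[1.9,-8,0.5,0,0,-0.2],[1.9,-11,2,0,0,-0.2],[1.9,-11.9,4.2,0,0,-0.2],[1.9,-11.9,4.3,0,0,-0.2],[1.9,-12.5,4.3,0,0,-0.2],[1.9,-13,4.3,0,0,-0.2],[1.9,-13.4,4.3,0,0,-0.2],[1.9,-13.8,4.3,0,0,-0.2],[1.9,-14.2,4.3,0,0,-0.2]]]}}

```text
time: 19.35
ee_pos: [0.4963, 0.3139, 0.1131]
ee_rot: [[0.988, 0.156, 0.003], [0.156, -0.988, -0.002], [0.002, 0.003, -1.0]]
ft_force: [7.4, -12.1, 1.9]
grip_width: -0.0001
```

```bash
python3 - <<'E'
from h import *
from plant import r
s=r.state();show(s)
for p in[(.019,-.01,.1),(.019,.002,.1)]: print(rel(p,Rt(0),s))
E
```

```text
t 19.35 st mm [ 19.3 -14.5 100.1] tau -0.16 xax [ 1.    -0.001  0.002] w -0.1 F [  5.4 -13.1   1.9] q [ 27.4   9.6  94.1  -0.2  76.2 108.5]
[-0.03 -0.45  0.    0.15 -0.13 -0.04]
[-0.03 -1.65  0.    0.15 -0.13 -0.04]
```

Call:
{"name": "carry_out", "arguments": {"plan": [[[0,0.6,0,0,0,0],[-0.8,0.6,0,0,0,0],[-0.8,0.2,0,0,0,0],[-0.7,-0.2,0,0,0,0],[-0.5,-0.5,0,0,0,0],[-0.4,-0.8,0,0,0,0],[-0.3,-1.1,0,0,0,0],[-0.2,-1.4,0,0,0,0],[0,-1.65,0,0,0,0],[0,-1.65,0,0,0,0]]]}}

```text
time: 20.35
ee_pos: [0.4944, 0.3306, 0.1136]
ee_rot: [[0.988, 0.156, 0.004], [0.156, -0.988, -0.002], [0.004, 0.003, -1.0]]
ft_force: [1.5, -2.6, 2.1]
grip_width: 0.0004
```

```bash
python3 - <<'E'
from h import *
from plant import r
s=r.state();show(s)
E
```

```text
t 20.35 st mm [ 20.    2.3 100.6] tau -0.15 xax [ 1.    -0.001  0.004] w 0.4 F [ 1.  -2.8  2.1] q [ 29.   10.7  92.9  -0.2  76.3 110. ]
```

Force is now the small steady push expected from the bar. Back off and look.

Call:
{"name": "carry_out", "arguments": {"plan": [[[0,0.5,0,0,0,0],[0,3,0,0,0,0],[0,7,-2,0,0,0],[0,11,-5,0,0,0],[0,15,-6,0,0,0],[0,19,-6,0,0,0],[0,21,-6,0,0,0],[0,21,-6,0,0,0]]]}}

```text
time: 21.15
ee_pos: [0.5269, 0.1208, 0.1739]
ee_rot: [[0.988, 0.153, 0.004], [0.153, -0.988, -0.002], [0.003, 0.003, -1.0]]
ft_force: [0.8, 0.6, 0.2]
grip_width: 0.0007
```

```bash
python3 - <<'E'
from h import *
from plant import r
s=r.state();show(s)
d=r.get_image("top");np.savez("cur_top.npz",**d)
cv2.imwrite("pics/t18.png",cv2.resize(d["img"][225:325,240:360,::-1],None,fx=6,fy=6,interpolation=cv2.INTER_CUBIC))
d=r.get_image("scene")
cv2.imwrite("pics/s18.png",cv2.resize(d["img"][190:310,250:390,::-1],None,fx=5,fy=5,interpolation=cv2.INTER_CUBIC))
E
```

```text
t 21.15 st mm [  19.3 -210.   160.9] tau -0.15 xax [ 1.    -0.004  0.003] w 0.7 F [0.8 0.5 0.2] q [ 7.6 -0.5 98.2 -0.1 82.  88.8]
```

View pics/t18.png

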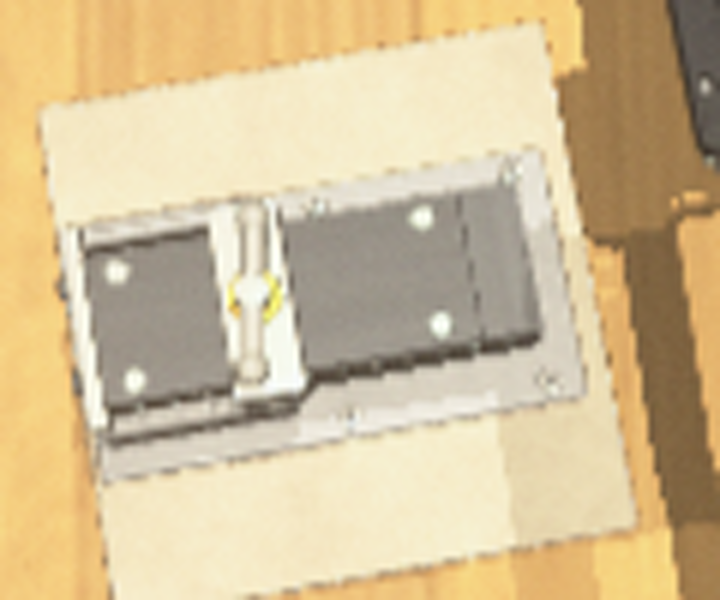

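View pics/s18.png

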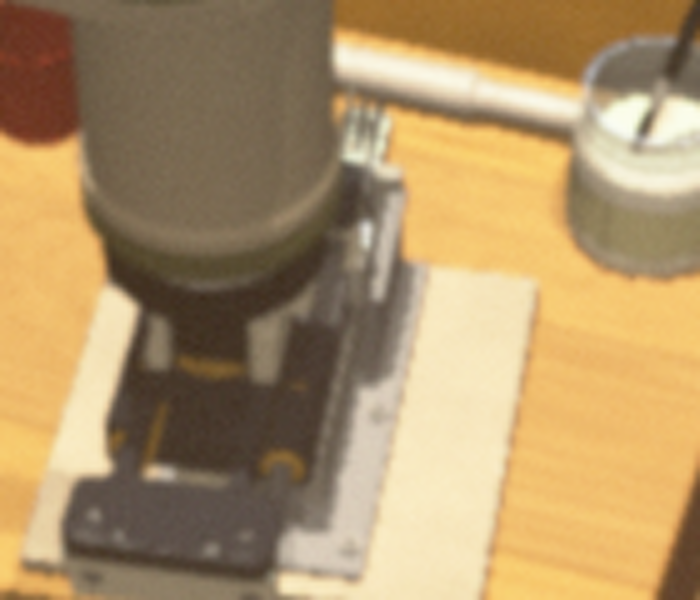

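```bash
python3 - <<'E'
from h import *
T=load("top")
f=lambda u,z:(w2st(onz(T,u[0]/6+240-.4,u[1]/6+225-.4,z))*1000).round(1)
a=f((250,370),.12);b=f((247,213),.12);d=b-a;print(a,b,"bar vs stand x deg",np.degrees(np.arctan2(d[1],d[0])))
# mould top face corners z=.094
c=[f(u,.094) for u in[(82,250),(108,408),(540,330),(520,185)]];print(c)
print('long edge dir', [np.degrees(np.arctan2(*(p-q)[:2])).round(1) for p,q in((c[1],c[2]),(c[0],c[3]))])
E
```

```text
[-31.1  30.8 107. ] [ 24.1  22.4 107. ] bar vs stand x deg -8.652541791114727
[array([26.5, 84.4, 81. ]), array([-31.8,  84.3,  81. ]), array([-32.7, -73.1,  81. ]), array([ 20.8, -76.1,  81. ])]
long edge dir [np.float64(0.3), np.float64(2.0)]
```

```bash
python3 - <<'E'
from h import *
from plant import r
s=r.state()
for p in[(.020,-.04,.16),(.020,-.03,.101),(.020,.0065,.101)]: print(rel(p,Rt(0),s))
E
```

```text
[  0.05 -16.74   0.05   0.1   -0.17  -0.09]
[  0.03 -17.75   5.95   0.1   -0.17  -0.09]
[ 2.00e-02 -2.14e+01  5.94e+00  1.00e-01 -1.70e-01 -9.00e-02]
```

Call:
{"name": "carry_out", "arguments": {"plan": [[[0,-4.5,0,0,0,0],[0,-9,0,0,0,0],[0,-13.5,0.5,0,0,0],[0,-16,2.5,0,0,0],[0,-17.5,5.5,0,0,0],[0,-18,5.9,0,0,0],[0,-19,5.9,0,0,0],[0,-20.2,5.9,0,0,0],[0,-21,5.9,0,0,0],[0,-21.4,5.9,0,0,0]]]}}

```text
time: 22.25
ee_pos: [0.495, 0.3354, 0.1164]
ee_rot: [[0.988, 0.155, 0.007], [0.155, -0.988, -0.0], [0.006, 0.001, -1.0]]
ft_force: [2.5, -3.8, 2.7]
grip_width: 0.0007
```

Call:
{"name": "carry_out", "arguments": {"plan": [[[0,0,0,0,0,0],[0,0.5,0,0,0,0],[0,3,0,0,0,0],[0,7,-2,0,0,0],[0,11,-5,0,0,0],[0,15,-6,0,0,0],[0,19,-6,0,0,0],[0,22,-6,0,0,0],[0,25,-6,0,0,0],[0,25,-6,0,0,0]]]}}

```text
time: 23.25
ee_pos: [0.5335, 0.0846, 0.1768]
ee_rot: [[0.989, 0.151, 0.007], [0.151, -0.989, -0.001], [0.006, 0.002, -1.0]]
ft_force: [-0.2, 0.7, -0.7]
grip_width: 0.0005
```

```bash
python3 - <<'E'
from h import *
from plant import r
s=r.state();show(s)
d=r.get_image("top")
cv2.imwrite("pics/t19.png",cv2.resize(d["img"][225:325,240:360,::-1],None,fx=6,fy=6,interpolation=cv2.INTER_CUBIC))
cv2.imwrite("pics/t19f.png",d["img"][:,:,::-1])
E
```

```text
t 23.25 st mm [  20.1 -246.8  163.8] tau -0.14 xax [ 1.    -0.006  0.006] w 0.5 F [-0.1  0.8 -0.7] q [ 3.6 -0.8 98.3 -0.1 82.2 85. ]
```

View pics/t19.png

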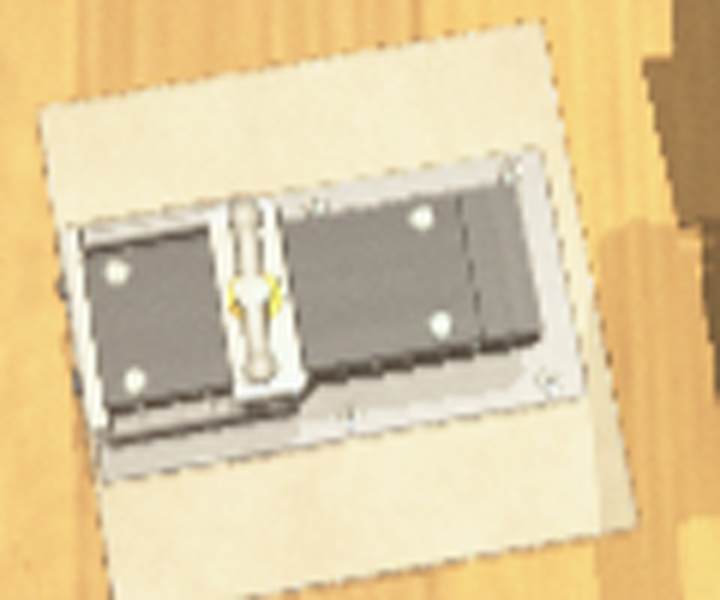

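View pics/t19f.png

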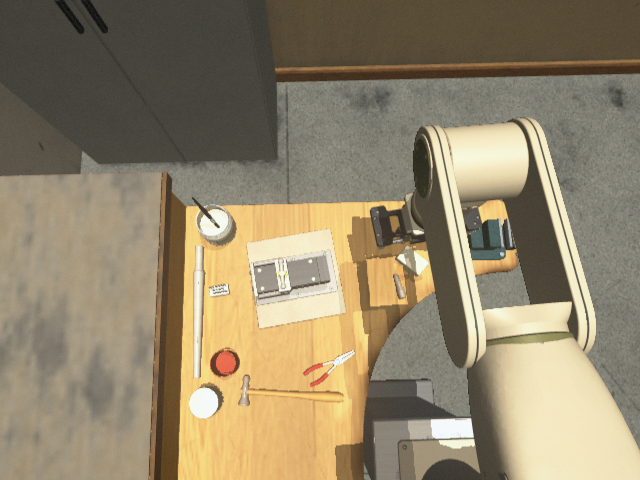

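```bash
python3 - <<'E'
from plant import r
print(r.sign_off())
E
```

```text
the job is handed in; nothing more can be done
None
```

The job is done and handed in at about 23 s; the hand-in gave no verdict.

**What I did**
- **Tipping:** I straddled the pour end with the open fingers and tipped the mould past its balance point. I let it down on the lower finger until the force on the fingers fell to about zero.
- **Pushing home:** With the fingers closed I pushed the pour end along the rails until the force jumped from about 6 to 19 N at the stop.
- **Cross-bar:** I turned the bar in three pushes. On the second, the finger caught the ball at its corner (about 13 N), so I backed off and shifted the finger. The third push squared the bar up.

**Last checks**
- **Mould:** It lies flat with the clamp up. After the second bar push I measured its foot at stand y = 84 mm, where the stop is at 85 mm, and its yaw within about 2° of the stand.
- **Cross-bar:** It is about 3° off parallel to the bridge, so roughly 87° (needs more than 73°). I judged this by eye from the last top view.
- **Arm:** It stands clear of everything, with the force reading about zero.
- **Other things on the bench:** The jar, punch and magnesia block look unmoved in the last top view. The arm hid the charcoal block there, so I did not check it again; nothing was moved low down near it.

**Disagreements**
- The top and scene views differed by 2–4 mm.
- In the top view the mould sat about 3 mm towards the stand's -x. That is within the play between the cheeks.

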